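# Nest the dye-mixing cups in the round foil pan and cap them

## Task

Put the dye-mixing set away in the round foil pan, one piece at a time: stand the widest cup in the middle of the pan, then the middle cup inside it, then the slimmest cup inside that, and last put the lid on the slimmest cup, plug down and fully seated. Set each piece down upright without dropping it, let go of it before fetching the next, and leave the jar and the squeeze bottles where they stand.

Things in the scene. Friction and masses are not known exactly. Their poses are not given: they have to be found in the camera images.
- round_pan: The target: round shallow foil pan, fixed to the table, 148 mm across at the rim, 124 mm across at the foot, 28 mm tall, floor 3 mm thick. It lies on the left or the right side. Origin: centre of its underside; z up.
- square_tray: Rectangular foil tray, 150 x 110 x 28 mm, fixed to the table on the other side; not used. Origin: centre of its underside; x along its long side.
- wide_cup: The widest and lowest of three open white plastic mixing cups, round and slightly tapered: 68 mm across at the rim, 62 mm across at the foot, 52 mm tall, walls 3 mm, floor 5 mm thick. Starts upright on the table. Origin: centre of its underside; z up along its axis.
- middle_cup: The middle-sized of three open white plastic mixing cups, round and slightly tapered: 52 mm across at the rim, 46 mm across at the foot, 70 mm tall, walls 3 mm, floor 5 mm thick. Starts upright on the table. Origin: centre of its underside; z up along its axis. Stood in the widest cup it rests on that cup's floor, 5 mm above its underside, and its rim stands 23 mm above that cup's rim.
- slim_cup: The slimmest and tallest of three open white plastic mixing cups, round and slightly tapered: 36 mm across at the rim, 31 mm across at the foot, 88 mm tall, walls 3 mm, floor 5 mm thick. Starts upright on the table. Origin: centre of its underside; z up along its axis. Stood in the middle cup it rests on that cup's floor, 5 mm above its underside, and its rim stands 23 mm above that cup's rim.
- lid: White plastic lid of the slimmest cup, standing on its plug: plug 22 mm across, 8 mm tall; on it a disc 44 mm across, 5 mm thick (8 to 13 mm above the origin); on that an upright bar grip 36 mm long (x), 10 mm thick (y), 20 mm tall (13 to 33 mm above the origin). Origin: centre of the plug's underside; z up. Seated, disc on the rim, its origin is 80 mm above the slim cup's origin.
- dye_jar: Bystander: low closed amber jar with a black cap, 42 mm across, 45 mm tall, loose, standing among the cups. Origin: centre of its underside.
- bottle_left: Bystander: squeeze bottle with blue dye and a blue nozzle cap, 39 mm across, 125 mm tall, loose, at the back on the left. Origin: centre of its underside.
- bottle_right: Bystander: squeeze bottle with orange dye and an orange nozzle cap, 39 mm across, 125 mm tall, loose, at the back on the right. Origin: centre of its underside.
Mind the look-alikes: they are no part of the job. What is shaped like the round_pan but yellow is not meant.

How it is judged:
By the outcome, as a careful person would: the job done as asked, in the order asked, and still so for the second after the job is handed in, with the robot touching nothing.
It also fails if it takes over 112 s, if anything falls off the work surface, if the arm or the gripper's body presses on something with over 40 N, if the wrist force passes 120 N, or if a joint passes its speed limit or range.

## Robot

A 6-joint arm with a two-finger parallel gripper is mounted at the origin on the work surface. World frame = base frame: x ahead of the robot, y to its left, z up, the work surface at z = 0. Lengths are in m, angles in rad, forces in N, time in s.
With the tool pointing down it reaches from about 0.35 to 0.925 m from the base axis. Payload 6.4 kg.
Tool frame: the origin (TCP) lies at the very end of the fingers, on their centre line; the grasp point (between the pads) lies 19 mm behind it (env.grip_depth is the distance from the TCP to the grasp point, in m); x points along the fingers, z is the direction in which the jaws open and shut, and the axes are right-handed (so a half turn about x gives the same grasp; the last joint's range is limited). The gripper opens to 85 mm and grips with 20 to 120 N. Pads are 22 mm wide; open, the fingers measure 114 mm over their backs; the gripper's body (76 mm by 85 mm) begins 54 mm behind the grasp point. The pads swing forward as they close: fully open they stand 13 mm farther back than shut.
Start: joints at [-1.385, 0.245, 1.558, -0, 1.339, -0.174], TCP at [0.229, -0.608, 0.231] pointing down, gripper open.
Joint ranges: [-3.13, 3.13], [-1.02, 2.26], [0.13, 2.54], [-0.95, 4.09], [0.21, 2.88], [-2.74, 2.74]. Speed limits (rad/s): [2.57, 2.57, 3.14, 3.14, 3.14, 3.14].

## Interface

Orientations are given as a unit quaternion [x, y, z, w].
In Python, from rig import env, vision, search_frame gives the robot as it stands. The module is installed in compiled form; this text tells all that it offers.
- The arm moves only by the tool carry_out, never from a script. Its argument "commands" is one flat list of numbers, 7 for each row, row after row: the shift along the tool's x, y, z in mm, then the turn, a rotation vector about the tool's x, y, z in rad, then the opening in per cent of the stroke, from 0 (shut) to 100 (fully open). A call has 1 to 5 rows; each row is the pose to reach, as a shift and turn from the pose commanded when the call began, along the tool's axes at that moment; what a row does not reach only later rows make up. A row lasts 1/10 s, in which the tool goes at most 50 mm and 8.59 degrees, less where a joint would pass 70% of its speed; a pose out of reach is approached as far as the arm can. A call with a gripper value outside its range is refused whole. The fingers move at their own pace and stop on an object; the grip force is fixed at half the most. Time passes only in rows, so rows that repeat a pose let the fingers close. It gives the time, the measured TCP pose, the force and the opening at its end, in the units of the state.
- env.observe(): the state, without advancing time (a new reading comes with each control period).
- vision.grab_frame(name): name is "side" or "top"; returns (picture, depth): 480x640x3 uint8, red, green, blue; 480x640 float32, m along the optical axis (not along the pixel's ray), 0 where there is no reading.
- vision.camera_params(name): a dict with "fovy" (degrees; the focal length in pixels is half the picture's height over the tangent of half this angle, whatever the lens; pixels are square), "cx", "cy" (the principal point, pixels), "world_to_cam" (4x4, takes a point from world to camera coordinates). Camera axes: x right, y up, looking along -z (the intrinsics and any distortion apply to the point x, -y, -z); pixel columns grow to the right and rows downward; lengths in m; the calibration is good to about 2 mm. A picture is of the moment at which its call begins. camera_params takes no time and is no camera call.
- env.hand_in(): hands the job in, once; it reports no verdict.
Trained networks look in the newest picture that a camera, given by its name, has taken for a name from the list of things; names that differ only in an ending like _2 or _b are one class to them, and where a whole thing is asked for, a point or a joint stands for the part that bears it (a point fixed in the world has none). Each returns a list of dicts, best first, with "score" (0 to 1); they miss things now and then, are a little off and sometimes report something else, mostly with a low value. They report only what shows in the picture. A call takes as long as a camera call. They do not tell look-alikes from the thing itself.
- search_frame(camera, query): "bbox" ([left, top, right, bottom] in pixels, round what is visible of it).
The state is a dict: "time": time; "joint_positions": joint angles; "joint_velocities": joint speeds; "joint_efforts": joint torques, N m; "tcp_pos": TCP position; "ee_rot": TCP orientation; "ft_force": force on the tool from outside, world axes, zero at the start; "moment": the same for the moment, N m; "width": opening from 0.0 (shut) to 1.0 (fully open).
Only numpy, scipy, OpenCV 4.12 (cv2) and the standard library are available. Lean on these libraries where they do the work, as an engineer would, in place of code of your own. Each camera call takes 0.05 s, during which the arm holds its last target.

## Working session

There is one attempt and no reset: what is moved stays moved. The work goes in short steps, Python scripts to look and compute and a tool call to move; the robot and the scene stay as the last step left them, time stands still between calls to the robot, and variables do not carry over. Pictures are saved under pics/ and viewed, and the job is handed in when it is done.

Besides the shell and the picture viewer there is one more tool, called after ">>>" as name(argument=value, ...), one argument or row to a line, values as JSON. carry_out: Moves the arm, as the interface text tells. Its arguments: {"type":"object","properties":{"commands":{"type":"array"}},"required":["commands"]}

```bash
mkdir -p pics; ls; python3 - <<'E'
from rig import env, vision, search_frame
import cv2, numpy as np
print(env.observe())
for n in ("top","side"):
    p,d=vision.grab_frame(n); cv2.imwrite(f"pics/{n}0.png",p[:,:,::-1]); np.save(f"{n}0.npy",d)
    print(n,vision.camera_params(n))
E
```

```text
pics
{'time': 0.0, 'joint_positions': array([-1.38509185e+00,  2.45809544e-01,  1.55906694e+00, -7.15660498e-06,
        1.33868079e+00, -1.74096248e-01]), 'joint_velocities': array([ 0.00065911,  0.00167961,  0.00072065, -0.00179277,  0.00025174,
        0.00098633]), 'joint_efforts': array([-1.69115516e-03, -4.29507637e+01, -3.26131761e+01, -2.21677069e-04,
        5.38529377e-03,  4.75497188e-06]), 'tcp_pos': array([ 0.22875515, -0.60780134,  0.23015477]), 'ee_rot': array([ 0.40295086,  0.58189232, -0.40197777,  0.58090086]), 'ft_force': array([0.70394602, 0.26394599, 0.09529595]), 'moment': array([-0.02323399, -0.03672082, -0.04525555]), 'width': 0.9976224154138722}
top {'fovy': 54.36865880479602, 'cx': 323.9528607860175, 'cy': 239.56478388208794, 'world_to_cam': array([[ 0.03003506, -0.99929256,  0.02263329, -0.04805897],
       [ 0.99123186,  0.03269248,  0.12802575, -0.51329342],
       [-0.12867512,  0.01858958,  0.99151255, -0.98564181],
       [ 0.        ,  0.        ,  0.        ,  1.        ]])}
side {'fovy': 53.49591785272277, 'cx': 316.5831369339863, 'cy': 244.37621297087827, 'world_to_cam': array([[-0.97408357, -0.22602031,  0.008719  ,  0.4840893 ],
       [ 0.12200202, -0.49255354,  0.86168818, -0.11693082],
       [-0.19046446,  0.84042003,  0.50736325, -0.93523191],
       [ 0.        ,  0.        ,  0.        ,  1.        ]])}
```

View pics/top0.png

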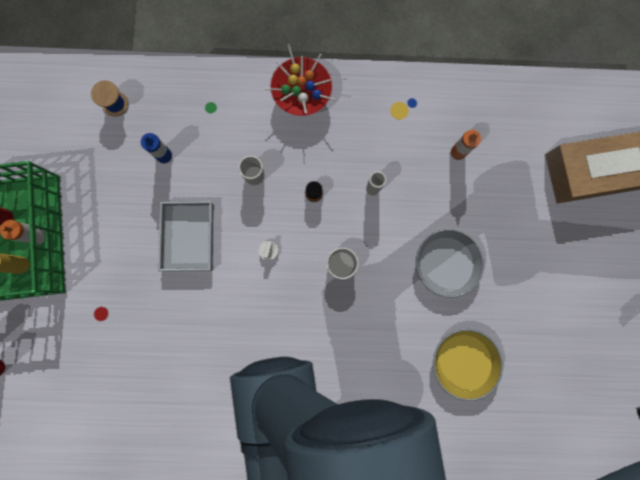

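View pics/side0.png

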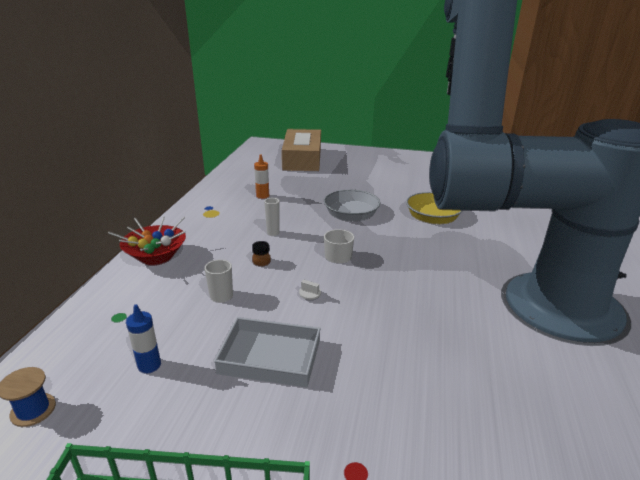

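The top picture shows the wide cup at (342,262), middle (251,168), slim (376,181), lid (268,250), jar (314,190), and grey round pan (448,264). The yellow look-alike is at (468,365). Next I measure from depth.

```bash
cat > h.py <<'E'
from rig import env, vision, search_frame
import cv2, numpy as np
from scipy.optimize import least_squares
from scipy.spatial.transform import Rotation as R
def cloud(n,d):
    c=vision.camera_params(n); f=240/np.tan(np.radians(c["fovy"]/2))
    v,u=np.mgrid[0:480,0:640]
    P=np.stack([(u-c["cx"])/f*d,-(v-c["cy"])/f*d,-d],-1)
    W=np.linalg.inv(c["world_to_cam"])
    X=P@W[:3,:3].T+W[:3,3]; X[d<=0]=np.nan
    return X
def proj(n,p):
    c=vision.camera_params(n); f=240/np.tan(np.radians(c["fovy"]/2))
    q=c["world_to_cam"]@np.append(p,1); return c["cx"]+f*q[0]/-q[2], c["cy"]+f*q[1]/q[2]
def circ(xy,r=None):
    x0=np.append(np.median(xy,0),0.03 if r is None else r)
    g=lambda p: np.hypot(*(xy-p[:2]).T)-(p[2] if r is None else r)
    s=least_squares(g,x0,loss="soft_l1",f_scale=.002); return s.x
E
python3 - <<'E'
from h import *
for n in("top","side"):
    d=np.load(f"{n}0.npy"); X=cloud(n,d)
    # table check
    for (a,b) in ([(300,300),(120,200),(520,350),(420,150)] if n=="top" else [(400,300),(200,220),(300,180)]): print(n,"tab",X[b,a].round(4))
    B={"wide_cup":(342,262),"middle_cup":(251,168),"slim_cup":(376,181),"lid":(268,250),"jar":(314,190),"pan":(448,264)} if n=="top" else {"wide_cup":(339,247),"middle_cup":(218,280),"slim_cup":(272,215),"lid":(309,289),"jar":(261,253),"pan":(352,205)}
    for k,(u,v) in B.items():
        w=42 if k=="pan" else 24
        S=X[v-w:v+w,u-w:u+w].reshape(-1,3); S=S[np.isfinite(S[:,2])]
        z=S[:,2]; zm=np.percentile(z[z>0.008],99) 
        T=S[z>zm-0.006]
        print(n,k,"zmax",zm.round(4),"rim",len(T),T[:,:2].mean(0).round(4),(T[:,:2].min(0)+T[:,:2].max(0))/2, np.ptp(T[:,:2],0).round(4),"circ",circ(T[:,:2]).round(4))
for c in("top","side"):
  for q in("wide_cup","middle_cup","slim_cup","lid","round_pan"):
    r=search_frame(c,q); print(c,q,[(np.round(x["bbox"]).tolist(),round(x["score"],2)) for x in r[:3]])
for n in("top","side"):
    p=cv2.imread(f"pics/{n}0.png"); 
    y,x=((140,220) if n=="top" else (160,190)); cv2.imwrite(f"pics/{n}0z.png",cv2.resize(p[y:y+170,x:x+240],None,fx=3.3,fy=3.3,interpolation=3))
E
```

```text
top tab [ 0.3823  0.0165 -0.0007]
top tab [ 0.5942  0.4313 -0.0027]
top tab [ 0.2874 -0.4729 -0.0009]
top tab [ 0.7368 -0.2498 -0.0028]
top wide_cup zmax 0.0545 rim 125 [ 0.4641 -0.0717] [ 0.46424799 -0.07047968] [0.0664 0.0663] circ [ 0.4636 -0.0707  0.0321]
top middle_cup zmax 0.0728 rim 100 [0.6613 0.1328] [0.66117894 0.13275841] [0.0492 0.0497] circ [0.6612 0.1322 0.0242]
top slim_cup zmax 0.09 rim 79 [ 0.6402 -0.1384] [ 0.63970773 -0.13874833] [0.0356 0.034 ] circ [ 0.6396 -0.1383  0.0163]
top lid zmax 0.0358 rim 77 [0.4897 0.0916] [0.49002929 0.09120998] [0.0354 0.0162] circ [ 56.7799 215.7375 222.8716]
top jar zmax 0.0482 rim 203 [ 0.6241 -0.0044] [ 0.62399472 -0.0043392 ] [0.0363 0.0353] circ [ 0.6239 -0.0046  0.0135]
top pan zmax 0.0327 rim 408 [ 0.4737 -0.3101] [ 0.47327489 -0.30706803] [0.1497 0.1502] circ [ 0.4732 -0.3069  0.0728]
side tab [ 0.313   0.0609 -0.0018]
side tab [ 0.8426 -0.1583 -0.001 ]
side tab [ 0.6604 -0.4787 -0.0017]
side wide_cup zmax 0.052 rim 170 [ 0.4639 -0.0689] [ 0.46319611 -0.06986529] [0.0664 0.0722] circ [ 0.4634 -0.0691  0.0322]
side middle_cup 
[... 593 characters left out ...]
cup [([328.0, 249.0, 357.0, 280.0], 0.96)]
top middle_cup [([239.0, 154.0, 263.0, 186.0], 0.79)]
top slim_cup [([364.0, 171.0, 387.0, 196.0], 0.9), ([241.0, 153.0, 263.0, 185.0], 0.72)]
top lid [([258.0, 244.0, 276.0, 259.0], 0.74)]
top round_pan [([431.0, 332.0, 507.0, 400.0], 0.73), ([415.0, 231.0, 483.0, 296.0], 0.65)]
side wide_cup [([326.0, 228.0, 352.0, 264.0], 0.67), ([254.0, 239.0, 272.0, 268.0], 0.47)]
side middle_cup [([208.0, 259.0, 236.0, 301.0], 0.92)]
side slim_cup [([269.0, 198.0, 278.0, 236.0], 0.69)]
side lid [([299.0, 278.0, 325.0, 298.0], 0.56), ([215.0, 320.0, 320.0, 387.0], 0.24)]
side round_pan [([326.0, 190.0, 378.0, 220.0], 0.92), ([409.0, 193.0, 463.0, 224.0], 0.55)]
```

```bash
ls pics
```

```text
side0.png
side0z.png
top0.png
top0z.png
```

View pics/top0z.png

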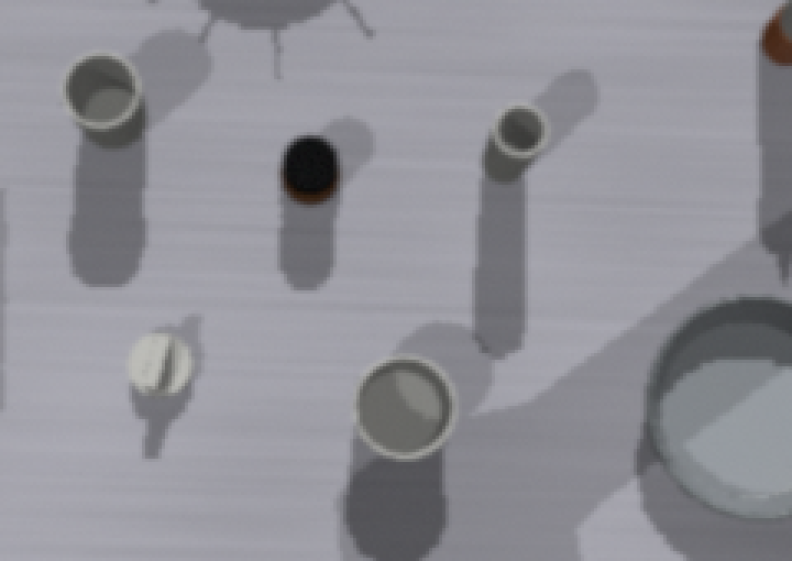

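View pics/side0z.png

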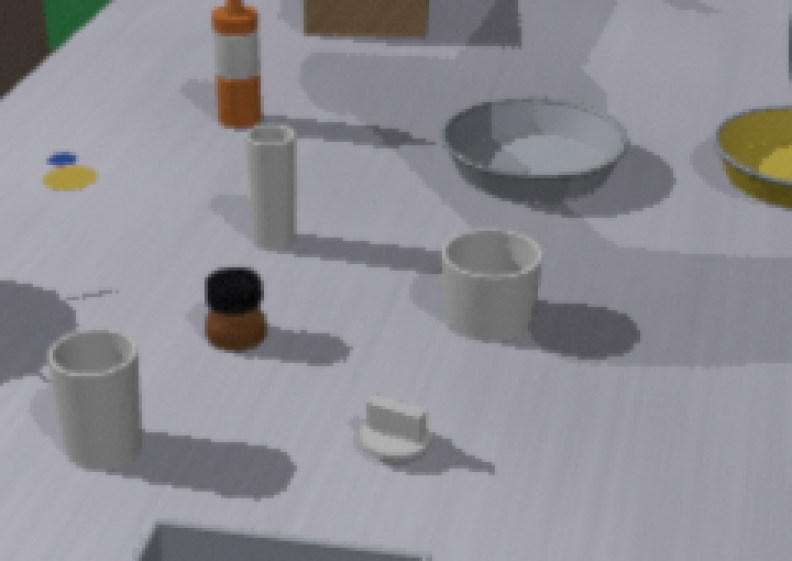

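```bash
cat >> h.py <<'E'
def state():
    s=env.observe(); return s, R.from_quat(s["ee_rot"])
def go(target,zdir=None):
    """shift (mm) + rotvec in the tool frame to get TCP to target, tool down, jaws along zdir (deg in world)"""
    s,r=state(); M=r.as_matrix()
    sh=M.T@(np.array(target)-s["tcp_pos"])*1000
    z=M[:,2] if zdir is None else np.array([np.cos(np.radians(zdir)),np.sin(np.radians(zdir)),0])
    z=np.array([z[0],z[1],0]); z/=np.linalg.norm(z)
    if z@M[:,2]<0: z=-z
    x=np.array([0,0,-1.]); G=np.stack([x,np.cross(z,x),z],1)
    rv=(r.inv()*R.from_matrix(G)).as_rotvec()
    print("t",round(s["time"],2),"tcp",s["tcp_pos"].round(4),"jaw deg",np.degrees(np.arctan2(M[1,2],M[0,2])).round(2),"w",round(s["width"],3),"F",s["ft_force"].round(1))
    print("shift mm",sh.round(1),"rotvec",rv.round(4))
E
python3 - <<'E'
from h import *
s,r=state(); print(r.as_matrix().round(3))
X=cloud("side",np.load("side0.npy")); S=X[185:225,320:385].reshape(-1,3); S=S[(S[:,2]>.022)&(S[:,2]<.035)&(S[:,1]<-.2)]
print("pan side",len(S),circ(S[:,:2],.074-.001),circ(S[:,:2]),np.percentile(S[:,2],99))
for n,(u,v) in(("top",(268,250)),("side",(309,289))):
    X=cloud(n,np.load(f"{n}0.npy")); S=X[v-20:v+20,u-20:u+20].reshape(-1,3)
    T=S[S[:,2]>.025][:,:2]; print(n,len(T),cv2.minAreaRect(T.astype(np.float32)*1000), T.mean(0))
    w,V=np.linalg.eigh(np.cov(T.T)); print(np.degrees(np.arctan2(V[1,1],V[0,1])))
    D=S[(S[:,2]>.006)&(S[:,2]<.016)][:,:2]; print("disc",circ(D,.022), D.min(0),D.max(0))
go([.4635,-.070,.16])
E
```

```text
[[-0.     0.936  0.352]
 [-0.     0.352 -0.936]
 [-1.    -0.     0.   ]]
pan side 327 [ 0.47274811 -0.305058    0.073     ] [ 0.47272023 -0.30510534  0.07225636] 0.030558525158850738
top 85 ((489.71478271484375, 92.07318115234375), (10.672943115234375, 35.98577880859375), 76.66171264648438) [0.4896234  0.09151456]
167.12372167573164
disc [0.49241297 0.09272901 0.022     ] [0.46971758 0.07084078] [0.51027385 0.11327048]
side 106 ((490.0179138183594, 93.05723571777344), (14.475098609924316, 36.57801818847656), 78.40388488769531) [0.48957077 0.09495738]
168.06660925740962
disc [0.48913572 0.08613733 0.022     ] [0.46840123 0.08019132] [0.51086462 0.11466662]
t 0.6 tcp [ 0.2289 -0.6084  0.2313] jaw deg -69.39 w 1.001 F [ 0.1  0.6 -0.3]
shift mm [  71.3  409.2 -421.3] rotvec [-0.  0.  0.]
```

>>> carry_out(
  commands=[0,34,-35,0,0,0,100,0,68,-70,0,0,0,100,0,102,-105,0,0,0,100,0,136,-140,0,0,0,100,0,170,-175,0,0,0,100],
)

```text
time: 1.1
tcp_pos: [0.3268, -0.383, 0.2314]
ee_rot: [0.403, 0.581, -0.403, 0.581]
ft_force: [-0.4, -0.8, -0.1]
width: 1.004
```

>>> carry_out(
  commands=[5,34,-35,0,0,0,100,10,68,-70,0,0,0,100,20,102,-105,0,0,0,100,30,136,-140,0,0,0,100,40,170,-175,0,0,0,100],
)

```text
time: 1.6
tcp_pos: [0.4244, -0.1593, 0.1914]
ee_rot: [0.403, 0.581, -0.403, 0.582]
ft_force: [0.6, -0.4, 0.2]
width: 1.001
```

>>> carry_out(
  commands=[10,34,-35,0,0,0,100,30,69,-71,0,0,0,100,31,69,-71,0,0,0,100,31,69,-71,0,0,0,100],
)

```text
time: 2.0
tcp_pos: [0.4632, -0.0692, 0.1597]
ee_rot: [0.401, 0.582, -0.402, 0.582]
ft_force: [0.4, -0.4, 0.1]
width: 1.005
```

```bash
python3 - <<'E'
from h import *
go([.4635,-.070,.16])
p,d=vision.grab_frame("side"); cv2.imwrite("pics/s1.png",p[100:400,150:550,::-1].repeat(2,0).repeat(2,1))
go([.4635,-.070,.022])
E
```

```text
t 2.0 tcp [ 0.4632 -0.0692  0.1597] jaw deg -69.22 w 1.005 F [ 0.4 -0.4  0.1]
shift mm [-0.3 -0.   0.8] rotvec [ 0.     -0.0007  0.0012]
t 2.05 tcp [ 0.4635 -0.0705  0.1604] jaw deg -69.34 w 1.0 F [-0.1  0.2  0.2]
shift mm [138.4   0.2  -0.5] rotvec [-0.      0.0003  0.0002]
```

View pics/s1.png

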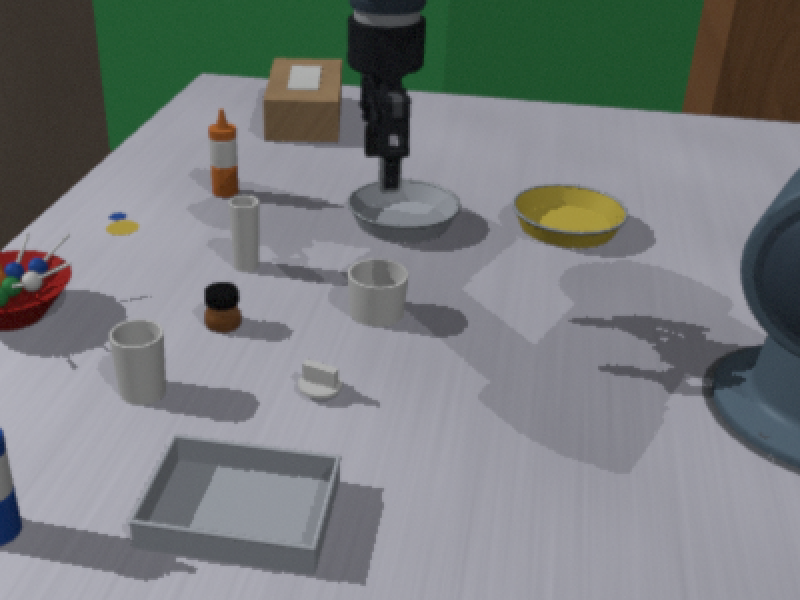

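The picture shows the gripper hovering over the wide cup, which is free of it at picture (377,290). The cup is unchanged, so I descend.

>>> carry_out(
  commands=[40,0,0,0,0,0,100,80,0,0,0,0,0,100,110,0,0,0,0,0,100,130,0,0,0,0,0,100,136,0,0,0,0,0,100],
)

```text
time: 2.55
tcp_pos: [0.4621, -0.0716, 0.0228]
ee_rot: [0.403, 0.582, -0.404, 0.58]
ft_force: [-0.8, 0.8, -0.3]
width: 1.001
```

>>> carry_out(
  commands=[0,0,0,0,0,0,100,0,0,0,0,0,0,70,0,0,0,0,0,0,70,0,0,0,0,0,0,40,0,0,0,0,0,0,40],
)

```text
time: 3.05
tcp_pos: [0.4649, -0.0715, 0.027]
ee_rot: [0.402, 0.58, -0.403, 0.583]
ft_force: [-4.6, -2.2, 10.1]
width: 0.774
```

>>> carry_out(
  commands=[0,0,0,0,0,0,40,0,0,0,0,0,0,40,0,0,0,0,0,0,40],
)

```text
time: 3.35
tcp_pos: [0.4649, -0.0715, 0.027]
ee_rot: [0.402, 0.58, -0.402, 0.583]
ft_force: [-4.4, -0.8, 9.1]
width: 0.778
```

```bash
python3 - <<'E'
from h import *
go([.473,-.306,.16])
p,d=vision.grab_frame("side"); cv2.imwrite("pics/s2.png",p[100:400,150:550,::-1].repeat(2,0).repeat(2,1))
go([.473,-.306,.16])
E
```

```text
t 3.35 tcp [ 0.4649 -0.0715  0.027 ] jaw deg -69.36 w 0.778 F [-4.4 -0.8  9.1]
shift mm [-132.5  -74.9  222.7] rotvec [ 0.      0.0031 -0.0016]
t 3.4 tcp [ 0.4649 -0.0715  0.027 ] jaw deg -69.36 w 0.776 F [-4.3 -1.8  8.5]
shift mm [-132.5  -74.9  222.7] rotvec [ 0.      0.0031 -0.0017]
```

View pics/s2.png

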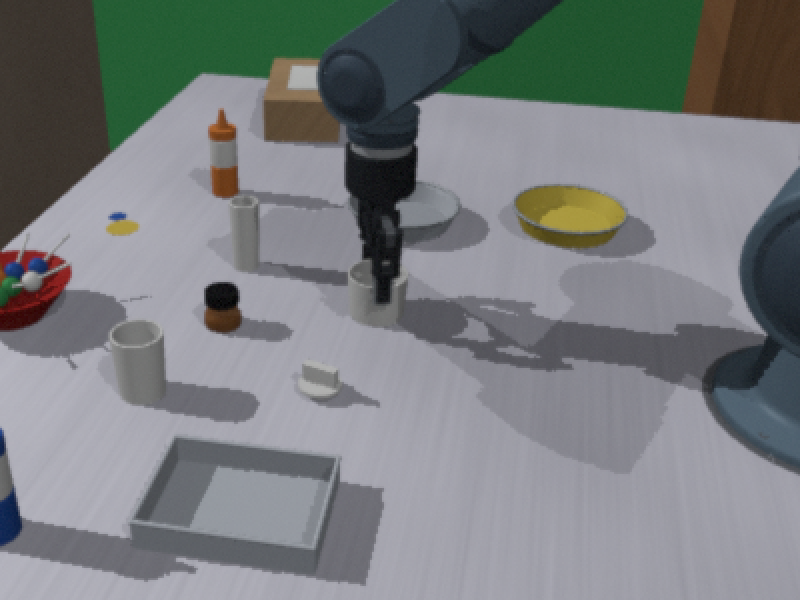

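The cup is gripped (opening 66 mm, fingers on both sides at picture (380,270)). I lift it and carry it over.

>>> carry_out(
  commands=[-15,0,0,0,0,0,40,-45,0,0,0,0,0,40,-85,0,0,0,0,0,40,-100,0,0,0,0,0,40,-100,0,0,0,0,0,40],
)

```text
time: 3.9
tcp_pos: [0.4661, -0.0714, 0.1285]
ee_rot: [0.403, 0.578, -0.402, 0.585]
ft_force: [0.7, -0.1, -1.2]
width: 0.773
```

```bash
python3 - <<'E'
from h import *
go([.473,-.306,.12])
p,d=vision.grab_frame("side"); cv2.imwrite("pics/s3.png",p[100:400,150:550,::-1].repeat(2,0).repeat(2,1))
p,d=vision.grab_frame("top"); cv2.imwrite("pics/t3.png",p[150:350,240:500,::-1].repeat(3,0).repeat(3,1)); np.save("t3.npy",d)
E
```

```text
t 3.9 tcp [ 0.4661 -0.0714  0.1285] jaw deg -69.38 w 0.773 F [ 0.7 -0.1 -1.2]
shift mm [  9.4 -76.2 221.9] rotvec [ 0.      0.0062 -0.0065]
```

View pics/s3.png

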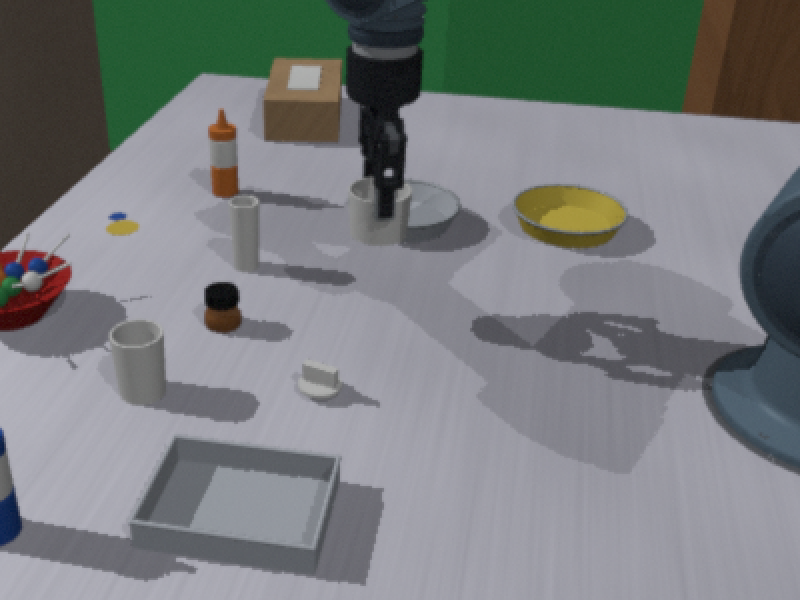

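View pics/t3.png

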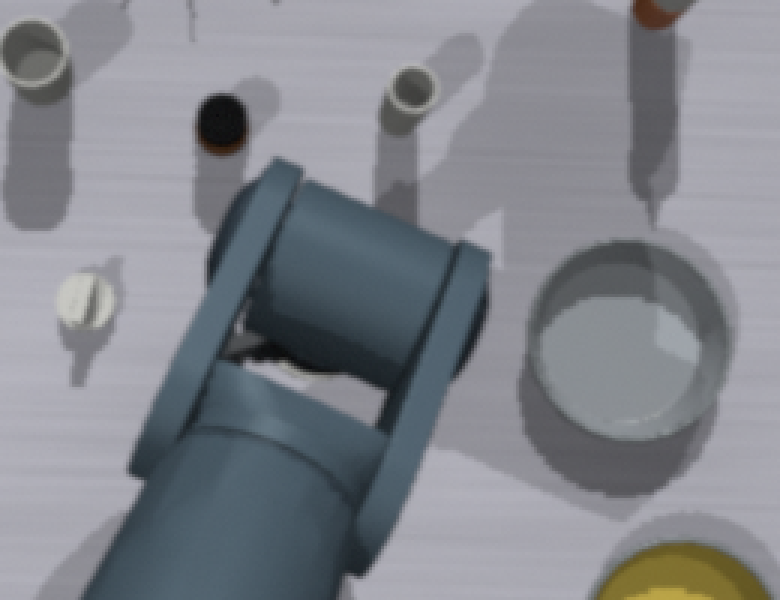

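The cup hangs upright at side picture (380,210) and the path to the pan is clear.

>>> carry_out(
  commands=[0,-10,28,0,0,0,40,0,-25,73,0,0,0,40,0,-40,117,0,0,0,40,0,-55,161,0,0,0,40,0,-68,198,0,0,0,40],
)

```text
time: 4.5
tcp_pos: [0.4684, -0.2812, 0.1224]
ee_rot: [0.403, 0.582, -0.403, 0.58]
ft_force: [0.8, -0.1, -0.7]
width: 0.773
```

>>> carry_out(
  commands=[0,-6,18,0,0,0,40,0,-8,24,0,0,0,40,0,-8,24,0,0,0,40,0,-8,24,0,0,0,40],
)

```text
time: 4.9
tcp_pos: [0.4703, -0.3031, 0.1236]
ee_rot: [0.402, 0.582, -0.402, 0.581]
ft_force: [0.7, -0.4, -0.6]
width: 0.772
```

```bash
python3 - <<'E'
from h import *
go([.473,-.306,.03])
p,d=vision.grab_frame("side"); cv2.imwrite("pics/s4.png",p[60:360,150:550,::-1].repeat(2,0).repeat(2,1)); np.save("s4.npy",d)
go([.473,-.306,.03])
X=cloud("side",d)
S=X[100:260,250:450].reshape(-1,3); S=S[(abs(S[:,0]-.473)<.06)&(abs(S[:,1]+.306)<.06)&(S[:,2]>.05)&(S[:,2]<.2)]
for z in np.arange(.05,.2,.01):
    q=S[(S[:,2]>z)&(S[:,2]<z+.01)]
    if len(q)>5: print(round(z,3),len(q),q.min(0).round(3),q.max(0).round(3))
E
```

```text
t 4.9 tcp [ 0.4703 -0.3031  0.1236] jaw deg -69.31 w 0.772 F [ 0.7 -0.4 -0.6]
shift mm [93.6  1.6  3.8] rotvec [ 0.     -0.0018  0.0005]
t 4.95 tcp [ 0.4704 -0.3031  0.1238] jaw deg -69.29 w 0.775 F [-0.2 -0.2 -0.7]
shift mm [93.8  1.4  3.8] rotvec [ 0.     -0.0014  0.0004]
0.09 34 [ 0.439 -0.296  0.096] [ 0.498 -0.267  0.1  ]
0.1 90 [ 0.438 -0.3    0.1  ] [ 0.499 -0.269  0.11 ]
0.11 92 [ 0.438 -0.299  0.11 ] [ 0.499 -0.266  0.12 ]
0.12 86 [ 0.437 -0.332  0.12 ] [ 0.499 -0.267  0.13 ]
0.13 132 [ 0.437 -0.333  0.13 ] [ 0.499 -0.255  0.14 ]
0.14 149 [ 0.436 -0.338  0.14 ] [ 0.502 -0.254  0.15 ]
0.15 57 [ 0.448 -0.338  0.15 ] [ 0.496 -0.254  0.16 ]
0.16 50 [ 0.447 -0.336  0.16 ] [ 0.492 -0.251  0.17 ]
0.17 28 [ 0.437 -0.35   0.17 ] [ 0.501 -0.246  0.18 ]
0.18 38 [ 0.438 -0.354  0.18 ] [ 0.504 -0.246  0.189]
0.19 39 [ 0.438 -0.353  0.19 ] [ 0.503 -0.247  0.199]
```

View pics/s4.png

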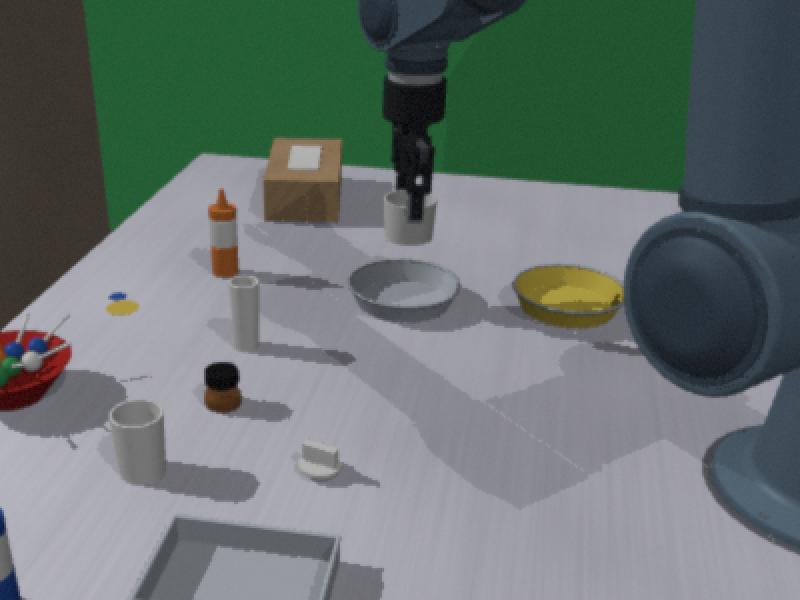

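The cup is held upright above the grey pan, at picture (410,215). Depth puts its underside at about z 0.097, some 26 mm below the TCP.

>>> carry_out(
  commands=[25,2,6,0,0,0,40,55,2,6,0,0,0,40,78,2,6,0,0,0,40,88,2,6,0,0,0,40,88,2,6,0,0,0,40],
)

```text
time: 5.45
tcp_pos: [0.4738, -0.308, 0.035]
ee_rot: [0.402, 0.583, -0.402, 0.58]
ft_force: [0.1, -0.2, 0.1]
width: 0.771
```

>>> carry_out(
  commands=[2,0,0,0,0,0,40,4,0,0,0,0,0,40,5,0,0,0,0,0,40,5,0,0,0,0,0,40],
)

```text
time: 5.85
tcp_pos: [0.4747, -0.3101, 0.0318]
ee_rot: [0.402, 0.581, -0.403, 0.582]
ft_force: [0.3, -0.3, 0.7]
width: 0.772
```

>>> carry_out(
  commands=[1,0,0,0,0,0,40,2,0,0,0,0,0,40,2,0,0,0,0,0,40],
)

```text
time: 6.15
tcp_pos: [0.4746, -0.31, 0.0301]
ee_rot: [0.402, 0.581, -0.403, 0.581]
ft_force: [-2.4, 2.3, 4.8]
width: 0.771
```

```bash
python3 - <<'E'
from h import *
p,d=vision.grab_frame("side"); cv2.imwrite("pics/s5.png",p[100:300,250:500,::-1].repeat(3,0).repeat(3,1)); np.save("s5.npy",d)
go([.473,-.306,.03])
E
```

```text
t 6.2 tcp [ 0.4746 -0.31    0.0301] jaw deg -69.38 w 0.776 F [-2.2  1.3  5.5]
shift mm [ 0.1 -0.1 -4.4] rotvec [-0.      0.0002  0.0001]
```

View pics/s5.png

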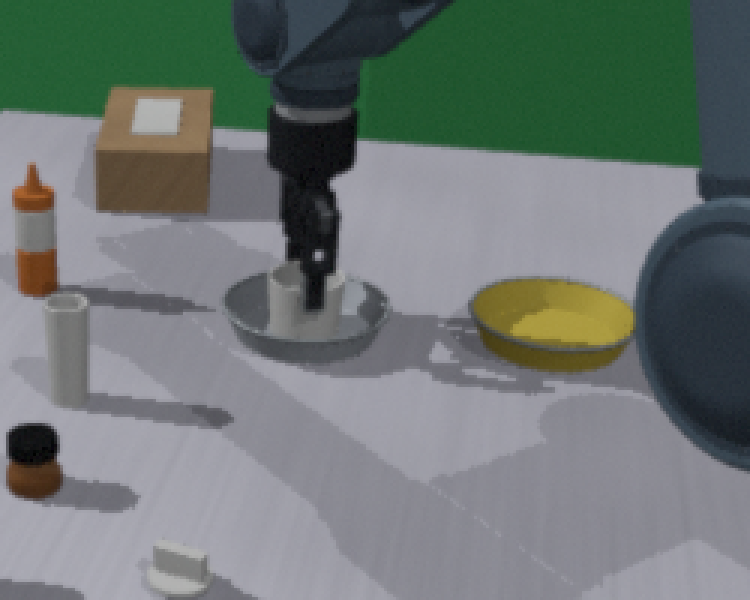

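Contact is about 5 N and the cup stands in the pan at picture (305,300). I release and rise.

>>> carry_out(
  commands=[0,0,0,0,0,0,83,0,0,0,0,0,0,88,0,0,0,0,0,0,96,0,0,0,0,0,0,96,0,0,0,0,0,0,96],
)

```text
time: 6.7
tcp_pos: [0.4744, -0.3098, 0.0292]
ee_rot: [0.402, 0.581, -0.402, 0.581]
ft_force: [0.5, 0.1, 0.2]
width: 0.96
```

>>> carry_out(
  commands=[-15,0,0,0,0,0,96,-45,0,0,0,0,0,96,-90,0,0,0,0,0,96,-130,0,0,0,0,0,96,-130,0,0,0,0,0,96],
)

```text
time: 7.2
tcp_pos: [0.4778, -0.3129, 0.1678]
ee_rot: [0.402, 0.576, -0.403, 0.586]
ft_force: [0.8, 0.4, 0.4]
width: 0.958
```

```bash
python3 - <<'E'
from h import *
p,d=vision.grab_frame("side"); cv2.imwrite("pics/s6.png",p[100:400,150:550,::-1].repeat(2,0).repeat(2,1)); np.save("s6.npy",d)
go([.661,.133,.16])
X=cloud("side",d)
S=X[100:260,250:450].reshape(-1,3); S=S[(abs(S[:,0]-.473)<.09)&(abs(S[:,1]+.306)<.09)]
C=S[(S[:,2]>.046)&(S[:,2]<.06)]; print("cup",len(C),C[:,2].max(),circ(C[:,:2],.0325),circ(C[:,:2]))
P=S[(S[:,2]>.022)&(S[:,2]<.033)]; P=P[np.hypot(P[:,0]-.473,P[:,1]+.306)>.05]; print("pan",circ(P[:,:2]))
E
```

```text
t 7.25 tcp [ 0.4764 -0.3116  0.1643] jaw deg -69.38 w 0.962 F [ 0.1 -0.  -0.3]
shift mm [   2.7  329.3 -351.1] rotvec [ 0.      0.008  -0.0037]
cup 162 0.0555717474137577 [ 0.47381129 -0.30742148  0.0325    ] [ 0.47378123 -0.3073926   0.03222776]
pan [ 0.47251416 -0.30492926  0.07201411]
```

View pics/s6.png

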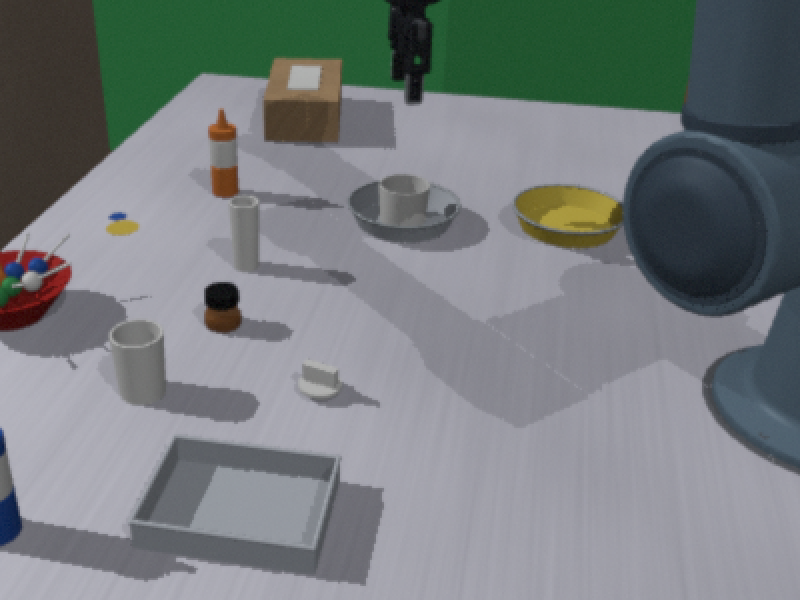

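The wide cup stands upright, about 3 mm from the pan's centre; side picture shows it at (405,200). Next is the middle cup.

>>> carry_out(
  commands=[0,25,-27,0,0,0,100,0,58,-62,0,0,0,100,0,92,-98,0,0,0,100,0,126,-134,0,0,0,100,0,160,-170,0,0,0,100],
)

```text
time: 7.75
tcp_pos: [0.5641, -0.0922, 0.1585]
ee_rot: [0.402, 0.582, -0.403, 0.581]
ft_force: [0.4, -1.0, -0.1]
width: 0.998
```

>>> carry_out(
  commands=[0,34,-36,0,0,0,100,0,68,-72,0,0,0,100,0,102,-108,0,0,0,100,0,136,-145,0,0,0,100,0,165,-178,0,0,0,100],
)

```text
time: 8.25
tcp_pos: [0.6559, 0.1327, 0.1583]
ee_rot: [0.402, 0.582, -0.403, 0.581]
ft_force: [-0.2, -0.7, -0.1]
width: 1.003
```

>>> carry_out(
  commands=[0,2,-1,0,0,0,100,0,2,-1,0,0,0,100,0,2,-1,0,0,0,100],
)

```text
time: 8.55
tcp_pos: [0.657, 0.1312, 0.1585]
ee_rot: [0.402, 0.582, -0.403, 0.581]
ft_force: [0.3, -0.3, 0.5]
width: 1.002
```

```bash
python3 - <<'E'
from h import *
p,d=vision.grab_frame("side"); cv2.imwrite("pics/s7.png",p[60:360,100:500,::-1].repeat(2,0).repeat(2,1))
go([.661,.1325,.048])
E
```

```text
t 8.6 tcp [0.657  0.1308 0.1587] jaw deg -69.46 w 1.003 F [ 0.4 -1.1 -0.8]
shift mm [ 1.107e+02  4.400e+00 -1.000e-01] rotvec [ 0.     -0.0003  0.0013]
```

View pics/s7.png

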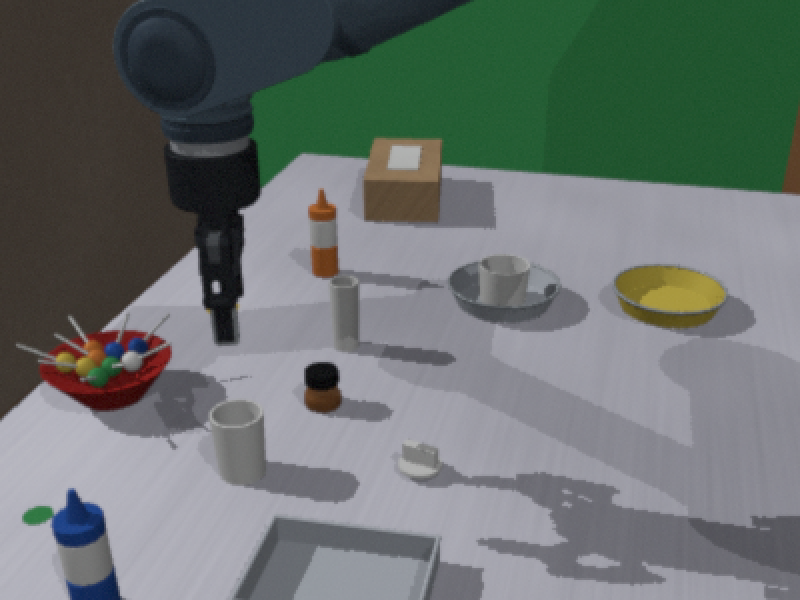

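The gripper hangs over the middle cup (picture (238,440)) and nothing else has moved.

>>> carry_out(
  commands=[20,4,0,0,0,0,100,55,4,0,0,0,0,100,85,4,0,0,0,0,100,105,4,0,0,0,0,100,108,4,0,0,0,0,100],
)

```text
time: 9.1
tcp_pos: [0.6587, 0.1318, 0.0477]
ee_rot: [0.402, 0.583, -0.404, 0.579]
ft_force: [-0.8, 0.6, -1.1]
width: 0.999
```

>>> carry_out(
  commands=[0,0,0,0,0,0,100,0,0,0,0,0,0,65,0,0,0,0,0,0,60,0,0,0,0,0,0,40,0,0,0,0,0,0,30],
)

```text
time: 9.6
tcp_pos: [0.663, 0.1332, 0.0535]
ee_rot: [0.403, 0.58, -0.402, 0.583]
ft_force: [0.2, -1.6, 6.9]
width: 0.569
```

>>> carry_out(
  commands=[0,0,0,0,0,0,30,0,0,0,0,0,0,30,0,0,0,0,0,0,30],
)

```text
time: 9.9
tcp_pos: [0.663, 0.1332, 0.0535]
ee_rot: [0.403, 0.58, -0.402, 0.583]
ft_force: [-0.3, -1.8, 6.9]
width: 0.569
```

```bash
python3 - <<'E'
from h import *
p,d=vision.grab_frame("side"); cv2.imwrite("pics/s8.png",p[160:360,100:350,::-1].repeat(3,0).repeat(3,1))
go([.661,.1325,.16])
E
```

```text
t 9.95 tcp [0.663  0.1332 0.0535] jaw deg -69.38 w 0.567 F [-0.  -2.1  6.2]
shift mm [-1.065e+02 -1.800e+00  1.000e-01] rotvec [ 0.      0.0017 -0.0033]
```

View pics/s8.png

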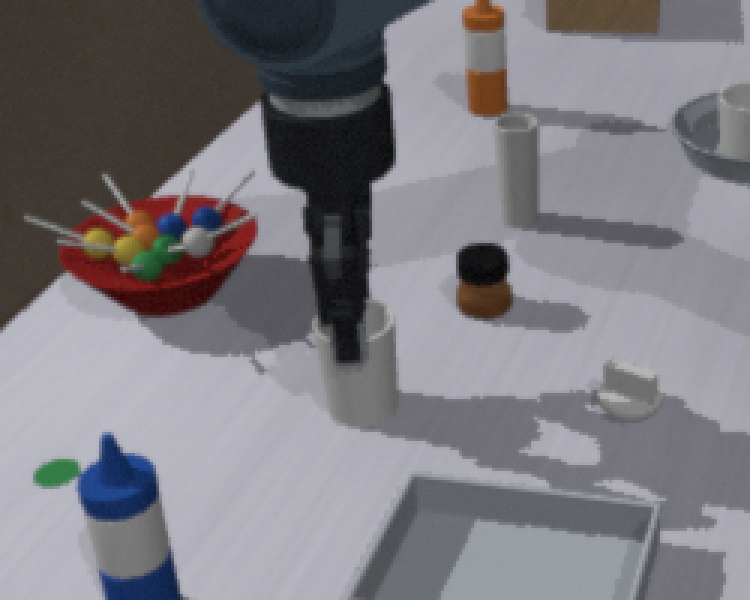

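The fingers hold the middle cup near its rim (picture (355,340)). Lifting.

>>> carry_out(
  commands=[-15,0,0,0,0,0,30,-45,0,0,0,0,0,30,-80,0,0,0,0,0,30,-100,0,0,0,0,0,30,-110,0,0,0,0,0,30],
)

```text
time: 10.45
tcp_pos: [0.6625, 0.1337, 0.1649]
ee_rot: [0.403, 0.58, -0.401, 0.583]
ft_force: [0.2, -0.3, -1.4]
width: 0.574
```

>>> carry_out(
  commands=[0,0,0,0,0,0,30,0,0,0,0,0,0,30],
)

```text
time: 10.65
tcp_pos: [0.6605, 0.1334, 0.16]
ee_rot: [0.402, 0.582, -0.403, 0.581]
ft_force: [-0.9, -0.4, -1.7]
width: 0.564
```

```bash
cat >> h.py <<'E'
def slices(n,d,box,cx,cy,r=.05,z0=.05,z1=.2):
    X=cloud(n,d); S=X[box[1]:box[3],box[0]:box[2]].reshape(-1,3)
    S=S[(np.hypot(S[:,0]-cx,S[:,1]-cy)<r)]
    for z in np.arange(z0,z1,.01):
        q=S[(S[:,2]>z)&(S[:,2]<z+.01)]
        if len(q)>5: print(round(z,3),len(q),q.min(0).round(3),q.max(0).round(3))
E
python3 - <<'E'
from h import *
p,d=vision.grab_frame("side"); cv2.imwrite("pics/s9.png",p[60:360,100:500,::-1].repeat(2,0).repeat(2,1))
go([.4745,-.3098,.165])
slices("side",d,(100,100,400,400),.661,.133)
E
```

```text
t 10.7 tcp [0.6602 0.1334 0.1593] jaw deg -69.38 w 0.571 F [ 1.2  0.6 -1. ]
shift mm [  -5.  -329.9  349.4] rotvec [ 0.     -0.0011  0.0031]
0.1 42 [0.637 0.133 0.106] [0.676 0.158 0.11 ]
0.11 105 [0.636 0.129 0.11 ] [0.679 0.158 0.12 ]
0.12 118 [0.635 0.13  0.12 ] [0.68  0.159 0.13 ]
0.13 123 [0.635 0.127 0.13 ] [0.68 0.16 0.14]
0.14 128 [0.634 0.122 0.14 ] [0.681 0.16  0.15 ]
0.15 125 [0.634 0.11  0.15 ] [0.68  0.161 0.16 ]
0.16 150 [0.634 0.109 0.16 ] [0.683 0.168 0.17 ]
0.17 194 [0.633 0.109 0.17 ] [0.683 0.174 0.18 ]
0.18 86 [0.64  0.104 0.18 ] [0.68  0.175 0.19 ]
0.19 74 [0.639 0.104 0.19 ] [0.673 0.175 0.2  ]
0.2 8 [0.636 0.086 0.2  ] [0.667 0.174 0.21 ]
```

View pics/s9.png

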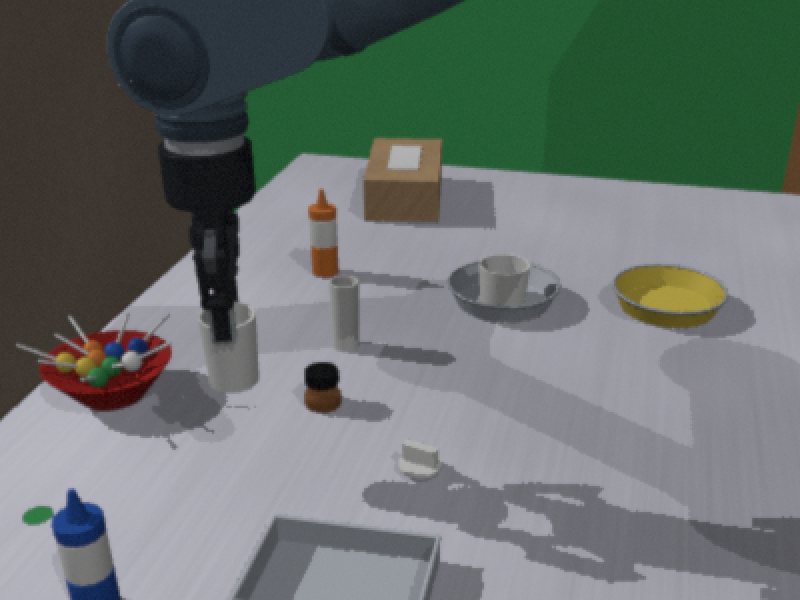

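It is held upright at picture (230,345), with the underside at about z 0.106. I carry it over the wide cup.

>>> carry_out(
  commands=[-10,-18,19,0,0,0,30,-10,-46,49,0,0,0,30,-10,-78,83,0,0,0,30,-10,-110,117,0,0,0,30,-10,-142,151,0,0,0,30],
)

```text
time: 11.2
tcp_pos: [0.5797, -0.059, 0.1694]
ee_rot: [0.402, 0.583, -0.403, 0.58]
ft_force: [0.4, -0.5, -1.2]
width: 0.571
```

>>> carry_out(
  commands=[0,-32,34,0,0,0,30,0,-64,68,0,0,0,30,0,-98,104,0,0,0,30,0,-132,140,0,0,0,30,0,-160,170,0,0,0,30],
)

```text
time: 11.7
tcp_pos: [0.4897, -0.2749, 0.1696]
ee_rot: [0.403, 0.582, -0.403, 0.58]
ft_force: [1.2, 0.8, -2.2]
width: 0.572
```

>>> carry_out(
  commands=[0,-18,20,0,0,0,30,0,-26,28,0,0,0,30,0,-26,28,0,0,0,30,0,-26,28,0,0,0,30],
)

```text
time: 12.1
tcp_pos: [0.4773, -0.3075, 0.1704]
ee_rot: [0.403, 0.582, -0.402, 0.581]
ft_force: [-0.3, 0.0, -0.1]
width: 0.569
```

```bash
python3 - <<'E'
from h import *
p,d=vision.grab_frame("side"); cv2.imwrite("pics/s10.png",p[60:260,250:500,::-1].repeat(3,0).repeat(3,1))
go([.4745,-.3098,.0605])
slices("side",d,(250,60,500,260),.473,-.308,.045)
E
```

```text
t 12.15 tcp [ 0.4775 -0.3073  0.1706] jaw deg -69.31 w 0.57 F [ 0.5  1.1 -1.1]
shift mm [110.1  -3.7   1.4] rotvec [ 0.     -0.0015  0.0002]
0.05 101 [ 0.44  -0.342  0.05 ] [ 0.507 -0.273  0.056]
0.11 24 [ 0.455 -0.304  0.116] [ 0.498 -0.281  0.12 ]
0.12 66 [ 0.454 -0.314  0.12 ] [ 0.499 -0.281  0.13 ]
0.13 65 [ 0.453 -0.304  0.13 ] [ 0.499 -0.281  0.14 ]
0.14 75 [ 0.453 -0.303  0.14 ] [ 0.499 -0.278  0.15 ]
0.15 67 [ 0.452 -0.313  0.15 ] [ 0.5   -0.281  0.16 ]
0.16 71 [ 0.452 -0.303  0.16 ] [ 0.499 -0.277  0.17 ]
0.17 81 [ 0.451 -0.328  0.17 ] [ 0.5   -0.273  0.18 ]
0.18 107 [ 0.451 -0.334  0.18 ] [ 0.501 -0.265  0.19 ]
0.19 56 [ 0.457 -0.331  0.19 ] [ 0.499 -0.265  0.2  ]
0.2 51 [ 0.458 -0.331  0.201] [ 0.499 -0.267  0.21 ]
```

View pics/s10.png

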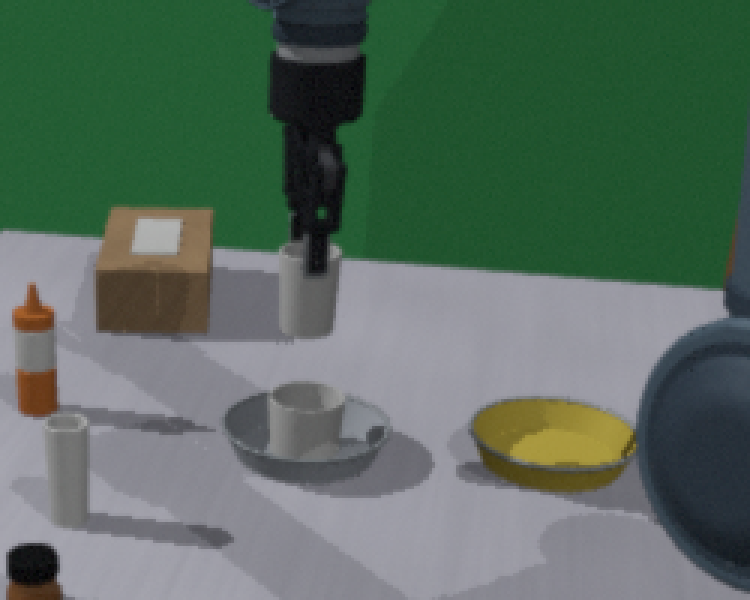

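The middle cup hangs about 3 mm off the wide cup's axis, at picture (310,290). I correct that and lower it.

>>> carry_out(
  commands=[20,-3,1,0,0,0,30,50,-3,1,0,0,0,30,75,-3,1,0,0,0,30,95,-3,1,0,0,0,30,102,-3,1,0,0,0,30],
)

```text
time: 12.65
tcp_pos: [0.4741, -0.3081, 0.0667]
ee_rot: [0.402, 0.583, -0.402, 0.58]
ft_force: [-0.4, 0.1, 0.3]
width: 0.565
```

>>> carry_out(
  commands=[2,0,0,0,0,0,30,3,0,0,0,0,0,30,4,0,0,0,0,0,30,5,0,0,0,0,0,30,5,0,0,0,0,0,30],
)

```text
time: 13.15
tcp_pos: [0.4751, -0.311, 0.0649]
ee_rot: [0.402, 0.581, -0.403, 0.582]
ft_force: [0.5, -0.2, -1.2]
width: 0.57
```

>>> carry_out(
  commands=[1,0,0,0,0,0,30,2,0,0,0,0,0,30,2,0,0,0,0,0,30],
)

```text
time: 13.45
tcp_pos: [0.4747, -0.3107, 0.0621]
ee_rot: [0.403, 0.581, -0.402, 0.581]
ft_force: [0.7, -0.9, -1.2]
width: 0.573
```

```bash
python3 - <<'E'
from h import *
p,d=vision.grab_frame("side"); cv2.imwrite("pics/s11.png",p[100:300,250:500,::-1].repeat(3,0).repeat(3,1))
go([.4745,-.3098,.0605])
slices("side",d,(250,60,500,260),.473,-.308,.045,.04,.11)
E
```

```text
t 13.5 tcp [ 0.4747 -0.3107  0.0622] jaw deg -69.39 w 0.572 F [-1.3  0.1 -0.9]
shift mm [ 1.7  0.1 -0.9] rotvec [ 0.     -0.0002  0.0001]
0.04 102 [ 0.441 -0.33   0.04 ] [ 0.504 -0.273  0.05 ]
0.05 124 [ 0.44  -0.333  0.05 ] [ 0.508 -0.273  0.06 ]
0.06 65 [ 0.449 -0.33   0.06 ] [ 0.496 -0.273  0.07 ]
0.07 100 [ 0.448 -0.334  0.07 ] [ 0.499 -0.271  0.08 ]
0.08 46 [ 0.455 -0.333  0.08 ] [ 0.495 -0.27   0.09 ]
0.09 48 [ 0.455 -0.333  0.09 ] [ 0.495 -0.267  0.1  ]
0.1 23 [ 0.457 -0.334  0.1  ] [ 0.498 -0.271  0.109]
0.11 23 [ 0.456 -0.34   0.111] [ 0.499 -0.27   0.12 ]
```

View pics/s11.png

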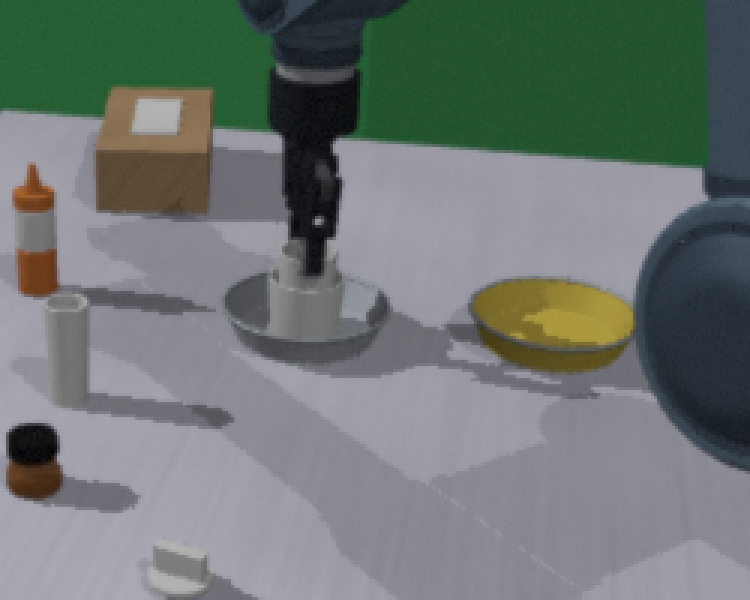

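The cup is inside the wide cup at picture (305,265) with no contact force yet, so I lower it further.

>>> carry_out(
  commands=[1,0,0,0,0,0,30,1,0,0,0,0,0,30,1,0,0,0,0,0,30],
)

```text
time: 13.8
tcp_pos: [0.4749, -0.3109, 0.0615]
ee_rot: [0.402, 0.581, -0.402, 0.581]
ft_force: [-0.4, 0.9, 0.9]
width: 0.572
```

>>> carry_out(
  commands=[1,0,0,0,0,0,30,1,0,0,0,0,0,30,1,0,0,0,0,0,30],
)

```text
time: 14.1
tcp_pos: [0.4751, -0.3109, 0.0614]
ee_rot: [0.402, 0.581, -0.402, 0.581]
ft_force: [-2.4, 1.5, 7.0]
width: 0.568
```

Contact is 7 N at the expected height. I release and rise.

>>> carry_out(
  commands=[0,0,0,0,0,0,63,0,0,0,0,0,0,70,0,0,0,0,0,0,85,0,0,0,0,0,0,95,0,0,0,0,0,0,95],
)

```text
time: 14.6
tcp_pos: [0.4747, -0.3107, 0.0601]
ee_rot: [0.402, 0.581, -0.402, 0.581]
ft_force: [0.1, 0.2, -0.4]
width: 0.951
```

>>> carry_out(
  commands=[-15,0,0,0,0,0,96,-40,0,0,0,0,0,96,-80,0,0,0,0,0,96,-110,0,0,0,0,0,96,-120,0,0,0,0,0,96],
)

```text
time: 15.1
tcp_pos: [0.4766, -0.3124, 0.1856]
ee_rot: [0.402, 0.579, -0.403, 0.584]
ft_force: [0.8, -0.5, 0.8]
width: 0.963
```

```bash
python3 - <<'E'
from h import *
p,d=vision.grab_frame("side"); cv2.imwrite("pics/s12.png",p[100:300,220:470,::-1].repeat(3,0).repeat(3,1))
go([.6395,-.138,.18])
X=cloud("side",d)
S=X[100:260,250:450].reshape(-1,3); S=S[(abs(S[:,0]-.473)<.05)&(abs(S[:,1]+.306)<.05)]
C=S[(S[:,2]>.048)&(S[:,2]<.057)]; print("wide",circ(C[:,:2],.0325))
C=S[(S[:,2]>.07)&(S[:,2]<.085)]; print("mid",len(C),C[:,2].max(),circ(C[:,:2],.025),circ(C[:,:2]))
E
```

```text
t 15.15 tcp [ 0.4765 -0.3123  0.1853] jaw deg -69.38 w 0.958 F [ 0.2 -1.2  0.9]
shift mm [   5.2  213.9 -105.7] rotvec [ 0.      0.007  -0.0033]
wide [ 0.47386478 -0.31070006  0.0325    ]
mid 113 0.07854523770849131 [ 0.47478994 -0.3094793   0.025     ] [ 0.47472336 -0.30942209  0.02421156]
```

View pics/s12.png

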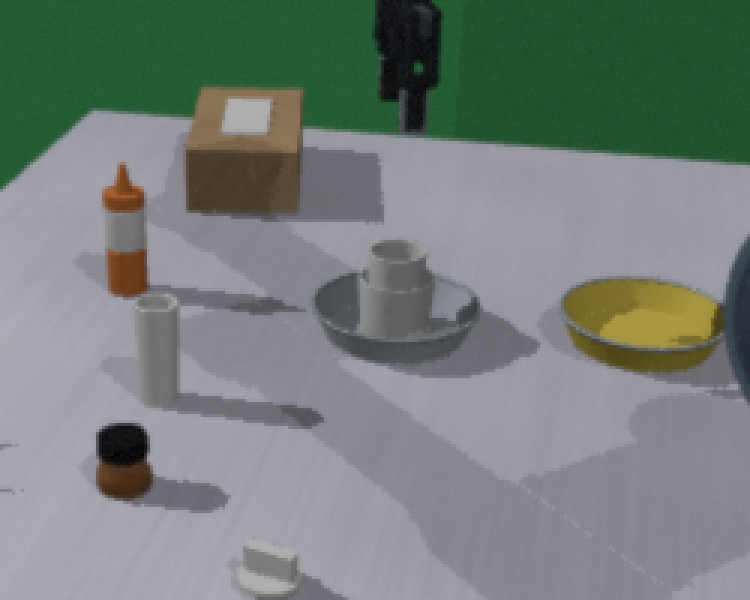

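The middle cup is seated in the wide one, rim at z 0.0785 as expected, at picture (397,265). Now the slim cup.

>>> carry_out(
  commands=[0,25,-12,0,0,0,100,0,70,-34,0,0,0,100,0,115,-57,0,0,0,100,0,160,-79,0,0,0,100,0,200,-99,0,0,0,100],
)

```text
time: 15.65
tcp_pos: [0.6275, -0.1455, 0.1786]
ee_rot: [0.402, 0.582, -0.403, 0.581]
ft_force: [-0.6, -0.9, -0.2]
width: 0.998
```

>>> carry_out(
  commands=[10,14,-7,0,0,0,100,30,14,-7,0,0,0,100,30,14,-7,0,0,0,100,30,14,-7,0,0,0,100],
)

```text
time: 16.05
tcp_pos: [0.6366, -0.1364, 0.1487]
ee_rot: [0.402, 0.582, -0.403, 0.58]
ft_force: [-0.1, -0.5, 0.4]
width: 1.001
```

```bash
python3 - <<'E'
from h import *
p,d=vision.grab_frame("side"); cv2.imwrite("pics/s13.png",p[100:300,200:450,::-1].repeat(3,0).repeat(3,1))
go([.6395,-.138,.068])
E
```

```text
t 16.1 tcp [ 0.6372 -0.1368  0.15  ] jaw deg -69.44 w 0.997 F [0.2 0.2 0.3]
shift mm [82.   1.8  1.9] rotvec [ 0.     -0.0005  0.0008]
```

View pics/s13.png

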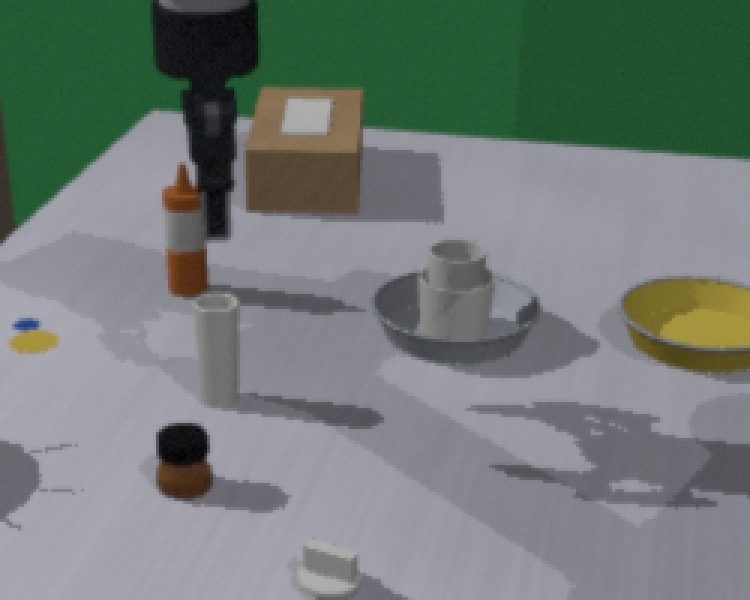

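The gripper is lined up over the slim cup (picture (217,340)). I descend and close gently.

>>> carry_out(
  commands=[20,2,2,0,0,0,100,50,2,2,0,0,0,100,70,2,2,0,0,0,90,80,2,2,0,0,0,80,81,2,2,0,0,0,70],
)

```text
time: 16.6
tcp_pos: [0.6397, -0.1377, 0.0686]
ee_rot: [0.403, 0.582, -0.403, 0.581]
ft_force: [0.3, 0.0, -0.0]
width: 0.7
```

>>> carry_out(
  commands=[0,0,0,0,0,0,65,0,0,0,0,0,0,60,0,0,0,0,0,0,55,0,0,0,0,0,0,50,0,0,0,0,0,0,46],
)

```text
time: 17.1
tcp_pos: [0.6406, -0.1374, 0.0698]
ee_rot: [0.402, 0.581, -0.402, 0.582]
ft_force: [0.1, 0.1, -0.5]
width: 0.46
```

```bash
python3 - <<'E'
from h import *
p,d=vision.grab_frame("side"); cv2.imwrite("pics/s14.png",p[100:300,200:450,::-1].repeat(3,0).repeat(3,1))
go([.6395,-.138,.068])
E
```

```text
t 17.15 tcp [ 0.6405 -0.1373  0.0696] jaw deg -69.38 w 0.46 F [0.1 0.3 0.6]
shift mm [ 1.6 -1.2  0.3] rotvec [ 0.      0.0003 -0.0003]
```

View pics/s14.png

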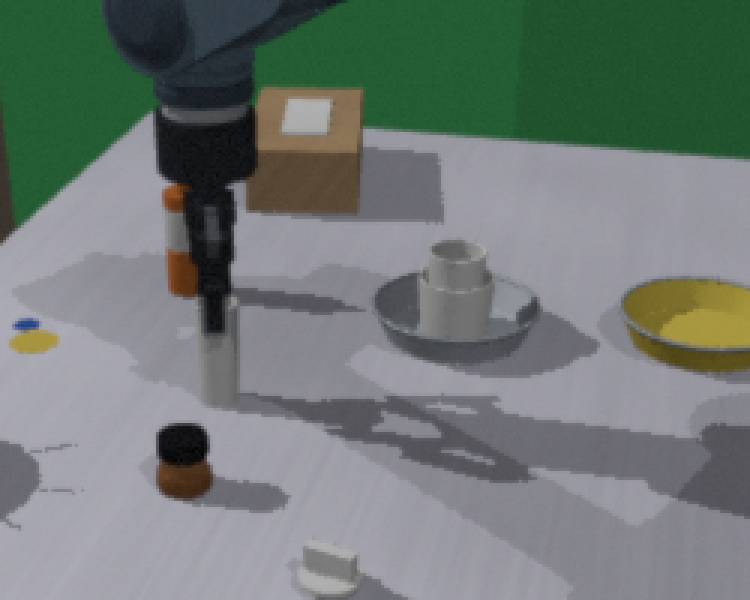

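The slim cup stands between the fingers, at picture (215,350). Closing.

>>> carry_out(
  commands=[0,0,0,0,0,0,42,0,0,0,0,0,0,38,0,0,0,0,0,0,25,0,0,0,0,0,0,20,0,0,0,0,0,0,20],
)

```text
time: 17.65
tcp_pos: [0.6406, -0.1375, 0.0697]
ee_rot: [0.402, 0.581, -0.402, 0.582]
ft_force: [-0.1, -0.4, 2.7]
width: 0.381
```

>>> carry_out(
  commands=[0,0,0,0,0,0,20,-15,0,0,0,0,0,20,-45,0,0,0,0,0,20,-80,0,0,0,0,0,20,-100,0,0,0,0,0,20],
)

```text
time: 18.15
tcp_pos: [0.6414, -0.1375, 0.1731]
ee_rot: [0.403, 0.58, -0.402, 0.583]
ft_force: [0.5, -0.5, -0.2]
width: 0.384
```

>>> carry_out(
  commands=[-15,0,0,0,0,0,20,-15,0,0,0,0,0,20,-15,0,0,0,0,0,20],
)

```text
time: 18.45
tcp_pos: [0.6398, -0.1371, 0.1835]
ee_rot: [0.402, 0.582, -0.403, 0.581]
ft_force: [-1.3, 0.1, -1.6]
width: 0.382
```

```bash
python3 - <<'E'
from h import *
p,d=vision.grab_frame("side"); cv2.imwrite("pics/s15.png",p[60:260,200:450,::-1].repeat(3,0).repeat(3,1))
go([.4755,-.3108,.185])
slices("side",d,(200,60,450,260),.6395,-.138,.03,.06)
E
```

```text
t 18.5 tcp [ 0.6394 -0.1369  0.1825] jaw deg -69.39 w 0.381 F [ 0.5 -0.1 -0.2]
shift mm [  -2.2 -214.6  105. ] rotvec [ 0.     -0.0021  0.0021]
0.11 35 [ 0.624 -0.136  0.113] [ 0.65  -0.121  0.12 ]
0.12 50 [ 0.624 -0.139  0.121] [ 0.654 -0.118  0.13 ]
0.13 52 [ 0.623 -0.141  0.13 ] [ 0.653 -0.116  0.14 ]
0.14 57 [ 0.623 -0.136  0.14 ] [ 0.653 -0.119  0.15 ]
0.15 57 [ 0.622 -0.136  0.15 ] [ 0.655 -0.118  0.16 ]
0.16 60 [ 0.622 -0.136  0.16 ] [ 0.654 -0.118  0.17 ]
0.17 61 [ 0.621 -0.136  0.17 ] [ 0.653 -0.118  0.18 ]
0.18 47 [ 0.621 -0.139  0.18 ] [ 0.652 -0.109  0.19 ]
0.19 56 [ 0.621 -0.15   0.19 ] [ 0.655 -0.109  0.2  ]
0.2 31 [ 0.62  -0.151  0.2  ] [ 0.654 -0.109  0.209]
```

View pics/s15.png

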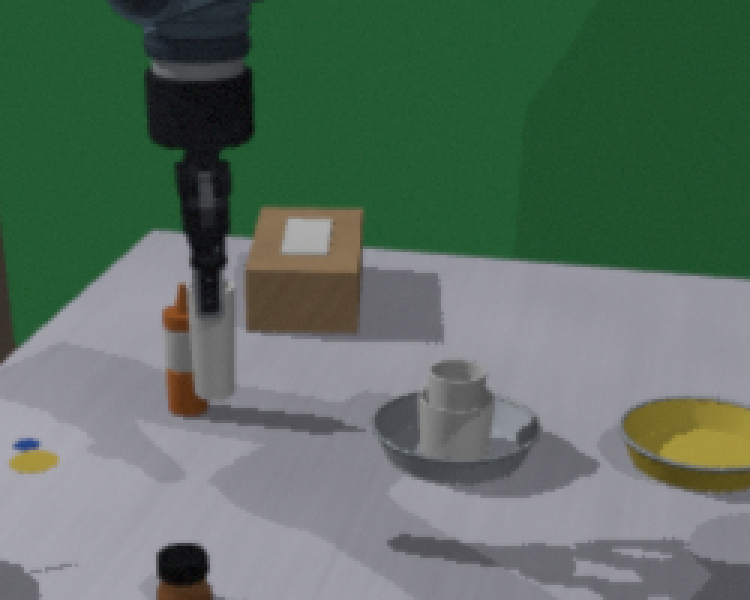

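The slim cup is held upright at picture (212,340). I carry it over.

>>> carry_out(
  commands=[0,-20,10,0,0,0,20,0,-60,30,0,0,0,20,0,-105,52,0,0,0,20,0,-150,74,0,0,0,20,0,-190,94,0,0,0,20],
)

```text
time: 19.0
tcp_pos: [0.4932, -0.2927, 0.1823]
ee_rot: [0.403, 0.583, -0.402, 0.58]
ft_force: [-0.8, -1.9, -0.4]
width: 0.384
```

>>> carry_out(
  commands=[0,-15,7,0,0,0,20,0,-24,11,0,0,0,20,0,-25,12,0,0,0,20,0,-25,12,0,0,0,20,0,-25,12,0,0,0,20],
)

```text
time: 19.5
tcp_pos: [0.4772, -0.3112, 0.1841]
ee_rot: [0.402, 0.582, -0.402, 0.582]
ft_force: [-0.8, -0.1, -0.8]
width: 0.382
```

```bash
python3 - <<'E'
from h import *
p,d=vision.grab_frame("side"); cv2.imwrite("pics/s16.png",p[60:260,250:500,::-1].repeat(3,0).repeat(3,1))
go([.4755,-.3108,.083])
slices("side",d,(250,60,500,260),.474,-.309,.03,.06)
E
```

```text
t 19.55 tcp [ 0.4772 -0.3113  0.1841] jaw deg -69.28 w 0.387 F [-0.9  0.5 -1.2]
shift mm [101.1  -1.5  -1.1] rotvec [-0.     -0.0003 -0.0001]
0.06 111 [ 0.45  -0.338  0.06 ] [ 0.501 -0.283  0.07 ]
0.07 110 [ 0.45  -0.337  0.07 ] [ 0.5   -0.283  0.079]
0.11 23 [ 0.462 -0.316  0.115] [ 0.492 -0.294  0.12 ]
0.12 43 [ 0.461 -0.312  0.12 ] [ 0.489 -0.292  0.13 ]
0.13 42 [ 0.461 -0.309  0.13 ] [ 0.489 -0.291  0.14 ]
0.14 44 [ 0.461 -0.309  0.14 ] [ 0.489 -0.291  0.15 ]
0.15 52 [ 0.459 -0.313  0.15 ] [ 0.49  -0.293  0.16 ]
0.16 48 [ 0.46 -0.31  0.16] [ 0.49  -0.292  0.17 ]
0.17 49 [ 0.459 -0.314  0.17 ] [ 0.49  -0.291  0.18 ]
0.18 44 [ 0.459 -0.31   0.18 ] [ 0.491 -0.281  0.19 ]
0.19 53 [ 0.459 -0.318  0.19 ] [ 0.492 -0.281  0.2  ]
0.2 55 [ 0.459 -0.328  0.201] [ 0.496 -0.28   0.21 ]
```

View pics/s16.png

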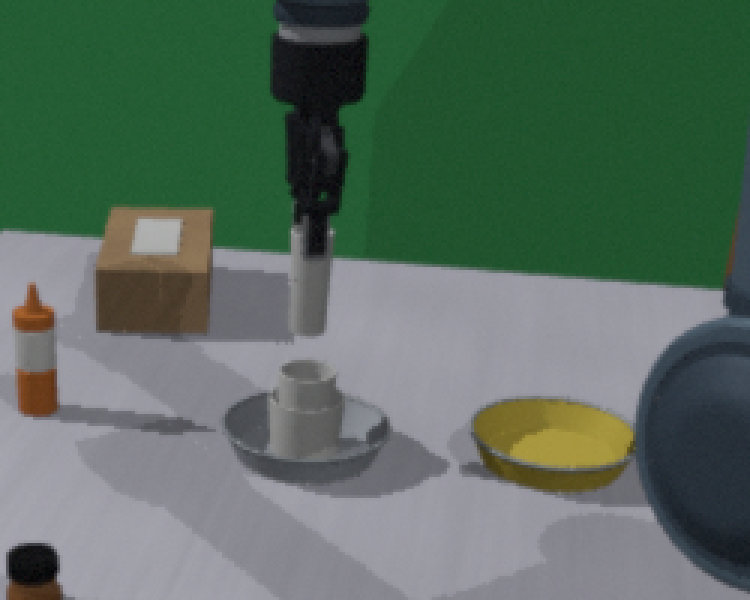

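The slim cup hangs within about 1.5 mm of the middle cup's axis, at picture (310,280). Lowering.

>>> carry_out(
  commands=[20,0,1,0,0,0,20,45,0,1,0,0,0,20,68,0,1,0,0,0,20,86,0,1,0,0,0,20,93,0,1,0,0,0,20],
)

```text
time: 20.05
tcp_pos: [0.4764, -0.3115, 0.0891]
ee_rot: [0.402, 0.583, -0.402, 0.58]
ft_force: [0.2, 0.1, 0.0]
width: 0.38
```

>>> carry_out(
  commands=[2,0,0,0,0,0,20,4,0,0,0,0,0,20,5,0,0,0,0,0,20,6,0,0,0,0,0,20,6,0,0,0,0,0,20],
)

```text
time: 20.55
tcp_pos: [0.477, -0.3134, 0.0858]
ee_rot: [0.402, 0.581, -0.403, 0.582]
ft_force: [0.9, 0.2, -1.3]
width: 0.386
```

>>> carry_out(
  commands=[1,0,0,0,0,0,20,1,0,0,0,0,0,20,1,0,0,0,0,0,20],
)

```text
time: 20.85
tcp_pos: [0.4768, -0.3132, 0.0843]
ee_rot: [0.403, 0.581, -0.402, 0.581]
ft_force: [1.1, -0.4, -0.9]
width: 0.383
```

```bash
python3 - <<'E'
from h import *
p,d=vision.grab_frame("side"); cv2.imwrite("pics/s17.png",p[100:300,250:500,::-1].repeat(3,0).repeat(3,1))
go([.4755,-.3108,.083])
E
```

```text
t 20.9 tcp [ 0.4768 -0.3132  0.0843] jaw deg -69.39 w 0.388 F [ 0.1  0.6 -1.6]
shift mm [ 1.3 -0.4 -2.7] rotvec [-0. -0. -0.]
```

View pics/s17.png

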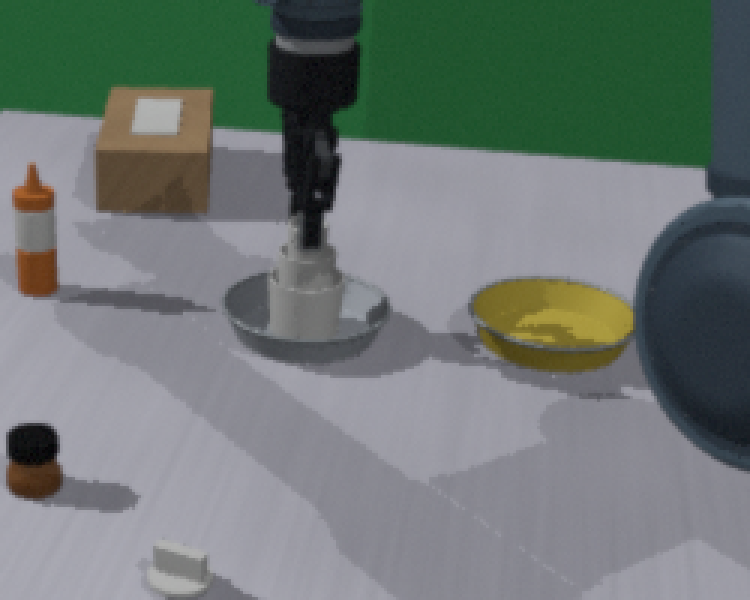

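The slim cup is inside the middle cup at picture (308,250), with no contact yet. I take 1 mm steps.

>>> carry_out(
  commands=[1,0,0,0,0,0,20,1,0,0,0,0,0,20,1,0,0,0,0,0,20],
)

```text
time: 21.2
tcp_pos: [0.4768, -0.3132, 0.0832]
ee_rot: [0.402, 0.581, -0.402, 0.581]
ft_force: [-0.4, -0.8, -0.5]
width: 0.381
```

>>> carry_out(
  commands=[1,0,0,0,0,0,20,1,0,0,0,0,0,20,1,0,0,0,0,0,20],
)

```text
time: 21.5
tcp_pos: [0.477, -0.3133, 0.0826]
ee_rot: [0.402, 0.581, -0.402, 0.582]
ft_force: [-0.5, 0.5, 2.1]
width: 0.384
```

>>> carry_out(
  commands=[0,0,0,0,0,0,42,0,0,0,0,0,0,46,0,0,0,0,0,0,60,0,0,0,0,0,0,80,0,0,0,0,0,0,80],
)

```text
time: 22.0
tcp_pos: [0.4768, -0.3132, 0.0822]
ee_rot: [0.402, 0.581, -0.402, 0.581]
ft_force: [-0.5, 0.6, 0.9]
width: 0.799
```

>>> carry_out(
  commands=[-15,0,0,0,0,0,80,-40,0,0,0,0,0,80,-75,0,0,0,0,0,80,-100,0,0,0,0,0,80,-110,0,0,0,0,0,80],
)

```text
time: 22.5
tcp_pos: [0.4782, -0.3145, 0.1968]
ee_rot: [0.402, 0.579, -0.403, 0.584]
ft_force: [0.8, -0.5, 0.6]
width: 0.797
```

```bash
python3 - <<'E'
from h import *
p,d=vision.grab_frame("side"); cv2.imwrite("pics/s18.png",p[100:300,250:500,::-1].repeat(3,0).repeat(3,1))
go([.490,.092,.16],76.8)
X=cloud("side",d)
S=X[100:260,250:450].reshape(-1,3); S=S[(abs(S[:,0]-.473)<.05)&(abs(S[:,1]+.306)<.05)]
for n,a,b,r in(("wide",.048,.057,.0325),("mid",.07,.08,.025),("slim",.093,.105,.0165)):
    C=S[(S[:,2]>a)&(S[:,2]<b)]; print(n,len(C),C[:,2].max(),circ(C[:,:2],r))
p,d=vision.grab_frame("top"); cv2.imwrite("pics/t18.png",p[150:350,240:500,::-1].repeat(3,0).repeat(3,1))
E
```

```text
t 22.55 tcp [ 0.4782 -0.3145  0.1968] jaw deg -69.38 w 0.8 F [ 0.6 -1.3  0.9]
shift mm [  34.9  154.1 -376.5] rotvec [ 0.5903  0.0052 -0.0046]
wide 135 0.05689675147434359 [ 0.47351933 -0.31015881  0.0325    ]
mid 105 0.07991946938431593 [ 0.47517935 -0.31269516  0.025     ]
slim 73 0.10244730142717884 [ 0.475427   -0.31241582  0.0165    ]
```

View pics/s18.png

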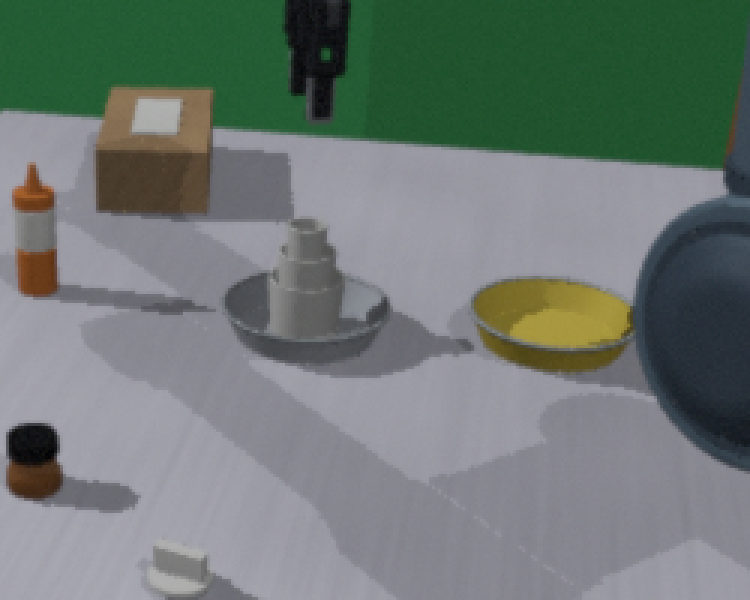

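View pics/t18.png

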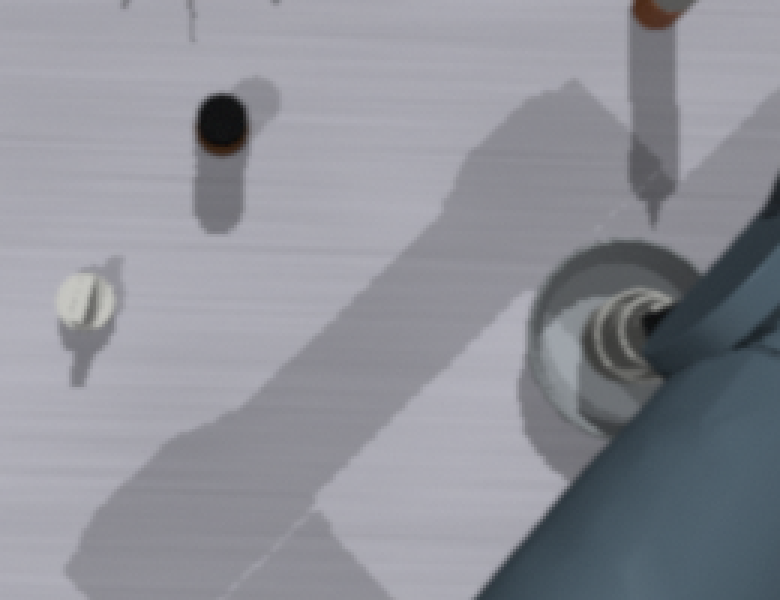

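The nest stands with rims at about 0.057, 0.080 and 0.102, as expected; the top picture shows concentric rims at (640,335). Now I move over the lid.

>>> carry_out(
  commands=[0,12,-30,0,0,0,80,0,30,-74,0,0,0,80,0,48,-118,0,0,0,80,0,66,-162,0,0,0,80,0,84,-206,0,0,0,80],
)

```text
time: 23.1
tcp_pos: [0.4816, -0.0887, 0.1904]
ee_rot: [0.403, 0.582, -0.403, 0.58]
ft_force: [0.7, -0.7, 0.9]
width: 0.798
```

>>> carry_out(
  commands=[10,18,-44,0,0,0,70,20,36,-88,0,0,0,60,30,54,-132,0,0,0,60,35,69,-167,0,0,0,60,35,70,-170,0,0,0,60],
)

```text
time: 23.6
tcp_pos: [0.4862, 0.0964, 0.1544]
ee_rot: [0.4, 0.584, -0.402, 0.581]
ft_force: [-0.7, -0.8, -0.4]
width: 0.6
```

>>> carry_out(
  commands=[0,0,0,0.12,0,0,60,0,0,0,0.26,0,0,60,0,0,0,0.4,0,0,60,0,0,0,0.52,0,0,60,0,0,0,0.59,0,0,60],
)

```text
time: 24.1
tcp_pos: [0.4878, 0.0922, 0.156]
ee_rot: [-0.554, -0.439, 0.556, -0.438]
ft_force: [0.3, -0.0, -0.7]
width: 0.605
```

>>> carry_out(
  commands=[0,0,0,0,0,0,50,0,0,0,0,0,0,50],
)

```text
time: 24.3
tcp_pos: [0.4881, 0.0925, 0.1565]
ee_rot: [-0.553, -0.44, 0.554, -0.439]
ft_force: [-0.5, 0.5, -0.1]
width: 0.501
```

```bash
python3 - <<'E'
from h import *
go([.490,.092,.025],76.8)
p,d=vision.grab_frame("side"); cv2.imwrite("pics/s19.png",p[150:350,200:450,::-1].repeat(3,0).repeat(3,1))
X=cloud("side",d); S=X[269:309,289:329].reshape(-1,3); T=S[(S[:,2]>.025)&(S[:,2]<.04)][:,:2]; print(cv2.minAreaRect(T.astype(np.float32)*1000), T.mean(0))
p,d=vision.grab_frame("top"); cv2.imwrite("pics/t19.png",p[150:350,240:500,::-1].repeat(3,0).repeat(3,1)); np.save("t19.npy",d)
go([.490,.092,.025],76.8)
X=cloud("top",d); S=X[215:310,400:500].reshape(-1,3); S=S[(abs(S[:,0]-.473)<.05)&(abs(S[:,1]+.306)<.05)]
for n,a,b,r in(("wide",.048,.06,.0325),("mid",.07,.083,.025),("slim",.093,.11,.0165)):
    C=S[(S[:,2]>a)&(S[:,2]<b)]; print(n,len(C),C[:,2].max(),circ(C[:,:2],r))
E
```

```text
t 24.3 tcp [0.4881 0.0925 0.1565] jaw deg -103.14 w 0.501 F [-0.5  0.5 -0.1]
shift mm [131.5   2.2  -0. ] rotvec [0.001  0.0004 0.0015]
((489.66900634765625, 93.24282836914062), (12.457889556884766, 36.98273468017578), 76.85337829589844) [0.48921584 0.09486991]
t 24.4 tcp [0.4883 0.0926 0.1568] jaw deg -103.16 w 0.497 F [0.3 0.3 0.2]
shift mm [131.8   1.9   0.2] rotvec [0.0007 0.0003 0.0009]
wide 202 0.059979469566898924 [ 0.47362914 -0.30950451  0.0325    ]
mid 159 0.08282285648345722 [ 0.47501096 -0.31152178  0.025     ]
slim 112 0.10434814018614758 [ 0.47652131 -0.31377113  0.0165    ]
```

View pics/s19.png

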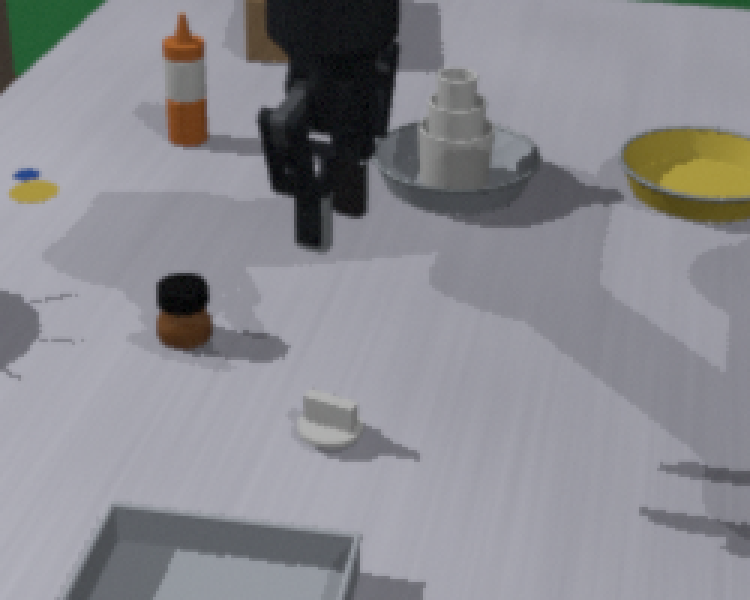

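View pics/t19.png

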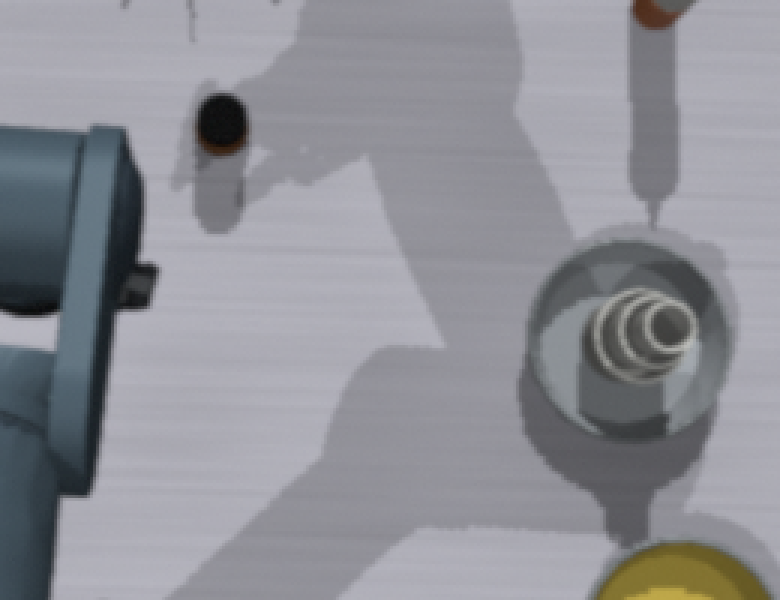

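The gripper hangs over the lid with jaws across the bar (side picture (330,415)). The slim cup's rim is at top picture (668,328). Descend.

>>> carry_out(
  commands=[35,2,0,0,0,0,50,75,2,0,0,0,0,50,110,2,0,0,0,0,50,130,2,0,0,0,0,45,138,2,0,0,0,0,40],
)

```text
time: 24.9
tcp_pos: [0.4885, 0.0925, 0.0168]
ee_rot: [-0.553, -0.441, 0.555, -0.438]
ft_force: [-0.9, 0.4, 0.4]
width: 0.404
```

>>> carry_out(
  commands=[0,0,0,0,0,0,35,0,0,0,0,0,0,30,0,0,0,0,0,0,25,0,0,0,0,0,0,22],
)

```text
time: 25.3
tcp_pos: [0.4915, 0.0925, 0.0205]
ee_rot: [0.555, 0.439, -0.553, 0.44]
ft_force: [-0.3, 0.8, 0.0]
width: 0.22
```

```bash
python3 - <<'E'
from h import *
p,d=vision.grab_frame("side"); cv2.imwrite("pics/s20.png",p[190:350,220:420,::-1].repeat(4,0)[:600].repeat(4,1))
go([.490,.092,.017],76.8)
E
```

```text
t 25.35 tcp [0.4913 0.0925 0.0203] jaw deg -103.18 w 0.222 F [ 0.3  0.5 -0.7]
shift mm [ 3.3 -1.2  0.8] rotvec [ 0.0003 -0.0004 -0.0021]
```

View pics/s20.png

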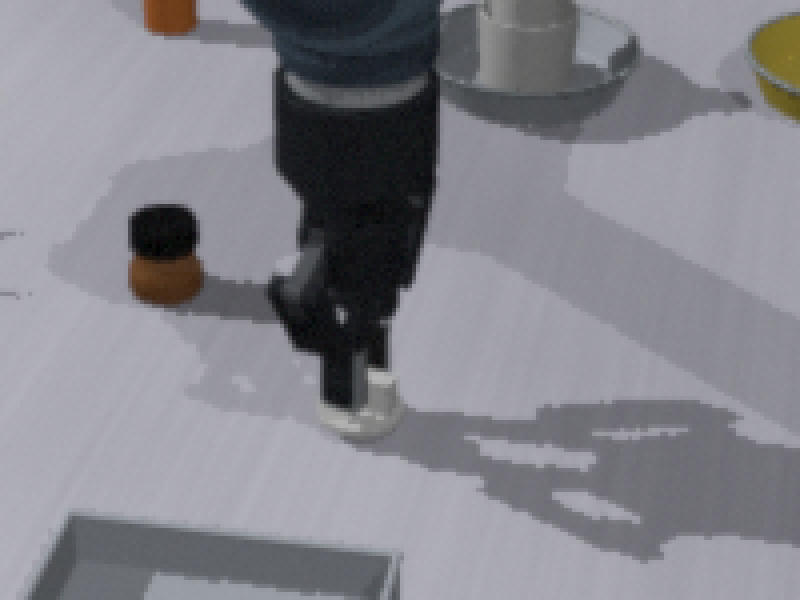

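The fingers straddle the bar and stay above the disc (picture (355,400)). I lower 2 mm and close.

>>> carry_out(
  commands=[2,-1,0,0,0,0,22,2,-1,0,0,0,0,16,2,-1,0,0,0,0,5,2,-1,0,0,0,0,0,2,-1,0,0,0,0,0],
)

```text
time: 25.85
tcp_pos: [0.4896, 0.0927, 0.0174]
ee_rot: [0.554, 0.439, -0.554, 0.439]
ft_force: [-0.4, -0.8, 1.5]
width: 0.1
```

>>> carry_out(
  commands=[0,0,0,0,0,0,0,-15,0,0,0,0,0,0,-45,0,0,0,0,0,0,-85,0,0,0,0,0,0,-125,0,0,0,0,0,0],
)

```text
time: 26.35
tcp_pos: [0.4888, 0.0928, 0.143]
ee_rot: [-0.554, -0.44, 0.555, -0.439]
ft_force: [0.6, -0.4, -0.7]
width: 0.096
```

>>> carry_out(
  commands=[-30,0,0,0,0,0,0,-45,0,0,0,0,0,0,-45,0,0,0,0,0,0,-45,0,0,0,0,0,0],
)

```text
time: 26.75
tcp_pos: [0.4891, 0.0928, 0.1865]
ee_rot: [-0.554, -0.439, 0.554, -0.439]
ft_force: [0.2, 0.2, -1.4]
width: 0.098
```

```bash
python3 - <<'E'
from h import *
p,d=vision.grab_frame("side"); cv2.imwrite("pics/s21.png",p[90:290,200:450,::-1].repeat(3,0).repeat(3,1))
go([.4765,-.3133,.19])
slices("side",d,(200,60,450,300),.49,.093,.035,.06,.25)
E
```

```text
t 26.8 tcp [0.4886 0.0928 0.1857] jaw deg -103.19 w 0.101 F [-0.7  0.1 -0.4]
shift mm [ -4.3  80.9 398.1] rotvec [-0.      0.0005  0.0026]
0.16 8 [0.48  0.099 0.168] [0.496 0.106 0.17 ]
0.17 43 [0.468 0.096 0.17 ] [0.508 0.116 0.18 ]
0.18 165 [0.468 0.084 0.18 ] [0.511 0.118 0.19 ]
0.19 88 [0.471 0.093 0.19 ] [0.507 0.114 0.2  ]
0.2 98 [0.472 0.087 0.2  ] [0.507 0.115 0.21 ]
0.21 88 [0.476 0.083 0.21 ] [0.5   0.114 0.22 ]
0.22 62 [0.474 0.08  0.22 ] [0.499 0.115 0.23 ]
0.23 99 [0.469 0.065 0.23 ] [0.505 0.127 0.24 ]
0.24 73 [0.47  0.065 0.24 ] [0.505 0.128 0.25 ]
```

View pics/s21.png

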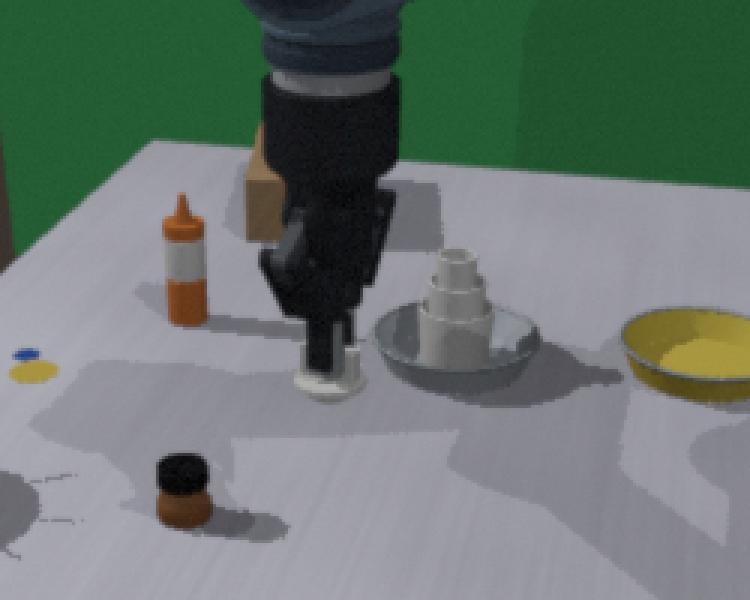

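The lid hangs level in the grip (picture (330,375)) and everything else is unchanged. I carry it to the nest.

>>> carry_out(
  commands=[-4,4,20,0,0,0,0,-4,12,60,0,0,0,0,-4,21,105,0,0,0,0,-4,30,150,0,0,0,0,-4,39,195,0,0,0,0],
)

```text
time: 27.3
tcp_pos: [0.4817, -0.1072, 0.1893]
ee_rot: [-0.554, -0.44, 0.555, -0.438]
ft_force: [0.5, 0.1, -0.2]
width: 0.1
```

>>> carry_out(
  commands=[0,9,45,0,0,0,0,0,18,90,0,0,0,0,0,27,135,0,0,0,0,0,35,172,0,0,0,0,0,39,193,0,0,0,0],
)

```text
time: 27.8
tcp_pos: [0.4758, -0.3049, 0.1892]
ee_rot: [-0.554, -0.44, 0.555, -0.437]
ft_force: [-0.9, 0.5, 0.2]
width: 0.101
```

>>> carry_out(
  commands=[0,2,9,0,0,0,0,0,2,10,0,0,0,0,0,2,10,0,0,0,0,0,2,10,0,0,0,0],
)

```text
time: 28.2
tcp_pos: [0.4768, -0.3115, 0.1911]
ee_rot: [0.554, 0.44, -0.554, 0.44]
ft_force: [0.3, -0.3, 0.3]
width: 0.096
```

```bash
python3 - <<'E'
from h import *
p,d=vision.grab_frame("side"); cv2.imwrite("pics/s22.png",p[60:260,250:500,::-1].repeat(3,0).repeat(3,1))
go([.4757,-.3135,.12])
slices("side",d,(250,60,500,260),.475,-.312,.03,.08)
X=cloud("side",d)
S=X[100:260,250:450].reshape(-1,3); S=S[(abs(S[:,0]-.473)<.05)&(abs(S[:,1]+.306)<.05)]
for n,a,b,r in(("mid",.07,.08,.025),("slim",.093,.105,.0165)):
    C=S[(S[:,2]>a)&(S[:,2]<b)]; print(n,len(C),C[:,2].max(),circ(C[:,:2],r))
C=S[(S[:,2]>.176)&(S[:,2]<.186)]; print(len(C),circ(C[:,:2],.0215))
p,d=vision.grab_frame("top"); cv2.imwrite("pics/t22.png",p[150:350,340:600,::-1].repeat(3,0).repeat(3,1))
E
```

```text
t 28.25 tcp [ 0.4768 -0.3116  0.1913] jaw deg -103.09 w 0.101 F [-0.3 -0.6 -1. ]
shift mm [71.3 -0.7  2.1] rotvec [ 0.     -0.0003  0.0002]
0.08 48 [ 0.459 -0.332  0.08 ] [ 0.493 -0.294  0.09 ]
0.09 90 [ 0.458 -0.337  0.09 ] [ 0.493 -0.292  0.1  ]
0.1 7 [ 0.461 -0.324  0.1  ] [ 0.49  -0.297  0.102]
0.17 14 [ 0.468 -0.306  0.171] [ 0.486 -0.297  0.177]
0.18 86 [ 0.456 -0.316  0.181] [ 0.5   -0.286  0.19 ]
0.19 46 [ 0.46  -0.312  0.191] [ 0.495 -0.29   0.2  ]
mid 108 0.0799686257369629 [ 0.47457084 -0.31395708  0.025     ]
slim 75 0.10162567360228097 [ 0.47630458 -0.31323284  0.0165    ]
61 [ 0.47694636 -0.31306462  0.0215    ]
```

View pics/s22.png

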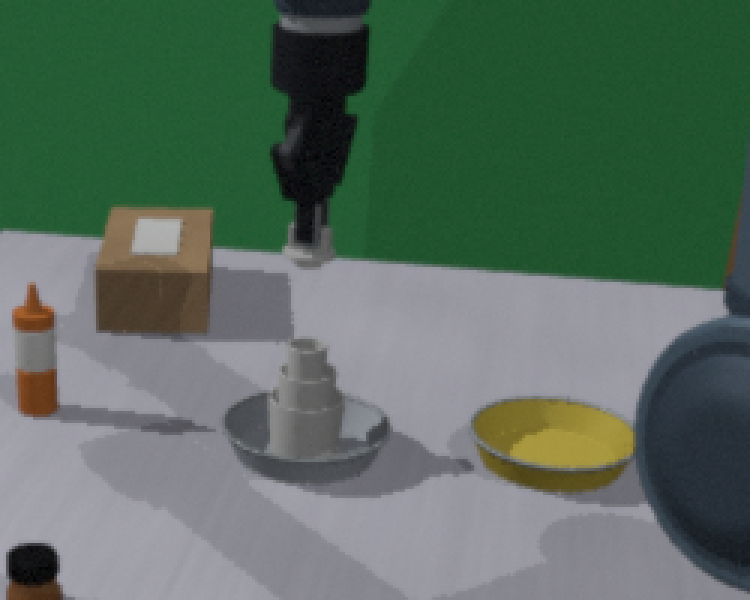

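The lid hangs level above the nest (picture (307,245)), about 1–2 mm off the slim cup's axis. I lower it to just above the rim.

>>> carry_out(
  commands=[15,-1,1,0,0,0,0,35,-1,1,0,0,0,0,53,-1,1,0,0,0,0,64,-1,1,0,0,0,0,67,-1,1,0,0,0,0],
)

```text
time: 28.8
tcp_pos: [0.4745, -0.3127, 0.122]
ee_rot: [-0.554, -0.441, 0.554, -0.438]
ft_force: [-0.4, 0.3, 0.4]
width: 0.1
```

>>> carry_out(
  commands=[0,0,0,0,0,0,0,0,0,0,0,0,0,0,0,0,0,0,0,0,0],
)

```text
time: 29.1
tcp_pos: [0.4759, -0.3143, 0.1253]
ee_rot: [0.554, 0.439, -0.554, 0.44]
ft_force: [0.8, -0.6, -0.6]
width: 0.097
```

```bash
python3 - <<'E'
from h import *
p,d=vision.grab_frame("side"); cv2.imwrite("pics/s23.png",p[130:230,280:405,::-1].repeat(6,0).repeat(6,1))
go([.4757,-.3135,.1108])
X=cloud("side",d); S=X[100:260,250:450].reshape(-1,3); S=S[(abs(S[:,0]-.473)<.05)&(abs(S[:,1]+.306)<.05)]
for a in np.arange(.084,.13,.004):
    C=S[(S[:,2]>a)&(S[:,2]<a+.004)]
    if len(C)>5: print(a.round(3),len(C),C.min(0).round(4),C.max(0).round(4))
E
```

```text
t 29.15 tcp [ 0.4759 -0.3142  0.1253] jaw deg -103.19 w 0.095 F [-0.2  0.9 -0.5]
shift mm [14.5 -0.4 -0.7] rotvec [ 0.      0.001  -0.0015]
0.084 18 [ 0.4592 -0.3122  0.084 ] [ 0.4933 -0.295   0.0873]
0.088 29 [ 0.4594 -0.331   0.088 ] [ 0.4893 -0.2943  0.0919]
0.092 34 [ 0.4592 -0.3334  0.0921] [ 0.4903 -0.2954  0.0959]
0.096 33 [ 0.4593 -0.3286  0.096 ] [ 0.4919 -0.2943  0.1   ]
0.112 8 [ 0.4657 -0.3009  0.1145] [ 0.4955 -0.2924  0.1158]
0.116 44 [ 0.4557 -0.3148  0.1166] [ 0.4954 -0.2868  0.12  ]
0.12 28 [ 0.4557 -0.3198  0.1201] [ 0.497  -0.2893  0.1239]
0.124 16 [ 0.459  -0.3134  0.1245] [ 0.4948 -0.2967  0.1277]
0.128 18 [ 0.4589 -0.3119  0.1282] [ 0.4925 -0.2976  0.132 ]
```

View pics/s23.png

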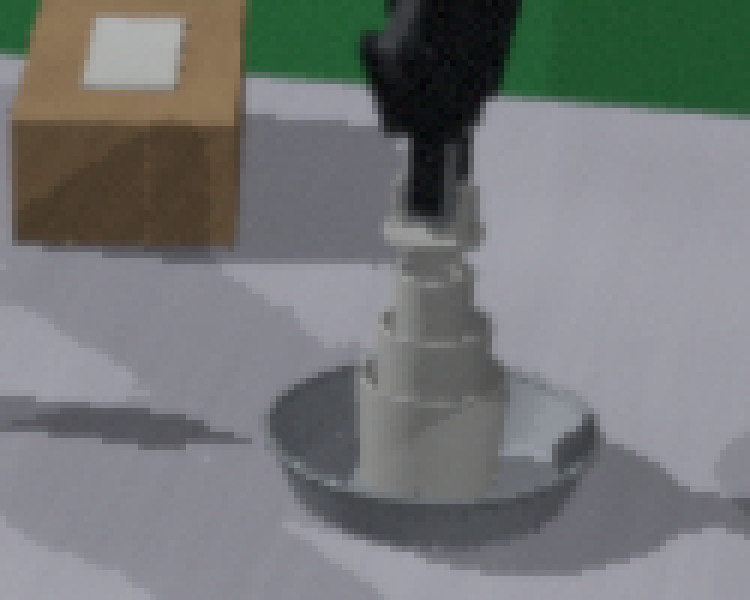

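The lid is centred over the slim rim to within about 1–2 mm (picture (433,230)). I lower it into the cup.

>>> carry_out(
  commands=[2,0,0,0,0,0,0,4,0,0,0,0,0,0,6,0,0,0,0,0,0,8,0,0,0,0,0,0,8,0,0,0,0,0,0],
)

```text
time: 29.65
tcp_pos: [0.4752, -0.3135, 0.1158]
ee_rot: [-0.554, -0.44, 0.554, -0.439]
ft_force: [-0.1, -0.6, -0.1]
width: 0.095
```

>>> carry_out(
  commands=[1,0,0,0,0,0,0,2,0,0,0,0,0,0,3,0,0,0,0,0,0,3,0,0,0,0,0,0,3,0,0,0,0,0,0],
)

```text
time: 30.15
tcp_pos: [0.4754, -0.3137, 0.1133]
ee_rot: [-0.554, -0.439, 0.554, -0.439]
ft_force: [0.3, 0.7, -0.8]
width: 0.101
```

>>> carry_out(
  commands=[1,0,0,0,0,0,0,1,0,0,0,0,0,0,1,0,0,0,0,0,0],
)

```text
time: 30.45
tcp_pos: [0.4754, -0.3138, 0.1122]
ee_rot: [-0.554, -0.439, 0.554, -0.439]
ft_force: [-0.4, -0.8, 0.4]
width: 0.098
```

```bash
python3 - <<'E'
from h import *
p,d=vision.grab_frame("side"); cv2.imwrite("pics/s24.png",p[130:230,280:405,::-1].repeat(6,0).repeat(6,1))
go([.4757,-.3135,.1108])
E
```

```text
t 30.5 tcp [ 0.4754 -0.3138  0.1123] jaw deg -103.19 w 0.1 F [ 0.7 -0.3 -1.2]
shift mm [ 1.5  0.2 -0.3] rotvec [ 0. -0.  0.]
```

View pics/s24.png

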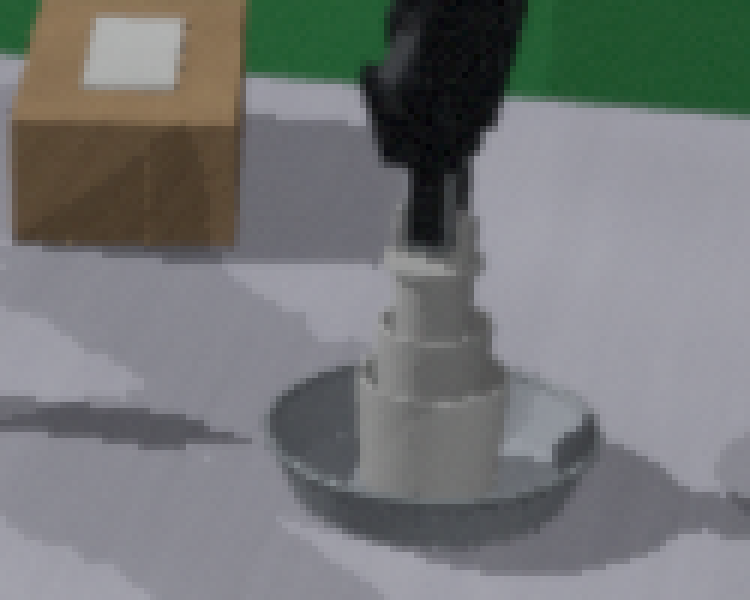

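The plug has gone into the cup without force and the disc is nearly on the rim (picture (433,262)). I go on to contact.

>>> carry_out(
  commands=[1,0,0,0,0,0,0,1,0,0,0,0,0,0,1,0,0,0,0,0,0],
)

```text
time: 30.8
tcp_pos: [0.4754, -0.3138, 0.1112]
ee_rot: [-0.554, -0.439, 0.554, -0.439]
ft_force: [0.6, 0.2, 0.3]
width: 0.101
```

>>> carry_out(
  commands=[1,0,0,0,0,0,0,1,0,0,0,0,0,0,1,0,0,0,0,0,0],
)

```text
time: 31.1
tcp_pos: [0.4755, -0.3139, 0.1104]
ee_rot: [0.554, 0.439, -0.554, 0.439]
ft_force: [-0.8, 0.4, 0.9]
width: 0.094
```

>>> carry_out(
  commands=[1,0,0,0,0,0,0,1,0,0,0,0,0,0,1,0,0,0,0,0,0],
)

```text
time: 31.4
tcp_pos: [0.4758, -0.3142, 0.1104]
ee_rot: [0.554, 0.439, -0.554, 0.44]
ft_force: [-1.4, 1.2, 5.0]
width: 0.1
```

There is firm contact at the predicted height (0.1104 against 0.1108). I release and rise.

>>> carry_out(
  commands=[0,0,0,0,0,0,14,0,0,0,0,0,0,20,0,0,0,0,0,0,35,0,0,0,0,0,0,45,0,0,0,0,0,0,45],
)

```text
time: 31.9
tcp_pos: [0.4753, -0.3137, 0.1091]
ee_rot: [-0.554, -0.439, 0.554, -0.439]
ft_force: [-0.8, -0.1, 0.1]
width: 0.447
```

>>> carry_out(
  commands=[-10,0,0,0,0,0,45,-30,0,0,0,0,0,45,-65,0,0,0,0,0,45,-100,0,0,0,0,0,45,-105,0,0,0,0,0,45],
)

```text
time: 32.4
tcp_pos: [0.4776, -0.3158, 0.2207]
ee_rot: [0.555, 0.436, -0.554, 0.443]
ft_force: [1.3, -1.6, 1.0]
width: 0.448
```

>>> carry_out(
  commands=[0,0,-35,0,0,0,45,0,0,-80,0,0,0,45,0,0,-125,0,0,0,45,0,0,-170,0,0,0,45,0,0,-200,0,0,0,45],
)

```text
time: 32.9
tcp_pos: [0.521, -0.1164, 0.2142]
ee_rot: [0.554, 0.44, -0.554, 0.44]
ft_force: [-0.1, -0.7, -0.4]
width: 0.449
```

>>> carry_out(
  commands=[0,0,0,0,0,0,45,0,0,0,0,0,0,45,0,0,0,0,0,0,45],
)

```text
time: 33.2
tcp_pos: [0.5209, -0.1198, 0.2143]
ee_rot: [-0.554, -0.439, 0.554, -0.439]
ft_force: [0.1, 0.5, 0.8]
width: 0.45
```

```bash
python3 - <<'E'
from h import *
p,d=vision.grab_frame("side"); cv2.imwrite("pics/s25.png",p[130:230,280:405,::-1].repeat(6,0).repeat(6,1)); cv2.imwrite("pics/s25f.png",p[:,:,::-1])
go([.4757,-.3135,.1108])
X=cloud("side",d); S=X[100:260,250:450].reshape(-1,3); S=S[(abs(S[:,0]-.473)<.05)&(abs(S[:,1]+.306)<.05)]
for a in np.arange(.08,.14,.004):
    C=S[(S[:,2]>a)&(S[:,2]<a+.004)]
    if len(C)>2: print(a.round(3),len(C),C.min(0).round(4),C.max(0).round(4))
p,d=vision.grab_frame("top"); cv2.imwrite("pics/t25.png",p[120:360,200:520,::-1].repeat(2,0).repeat(2,1))
X=cloud("top",d); S=X[215:310,400:500].reshape(-1,3); S=S[(abs(S[:,0]-.473)<.05)&(abs(S[:,1]+.306)<.05)]
for n,a,b in(("wide",.048,.06),("mid",.07,.083),("disc",.098,.112),("bar",.12,.14)):
    C=S[(S[:,2]>a)&(S[:,2]<b)]; print(n,len(C),C.min(0).round(4),C.max(0).round(4))
E
```

```text
t 33.25 tcp [ 0.5209 -0.1201  0.2143] jaw deg -103.27 w 0.449 F [ 0.3  0.5 -0.3]
shift mm [103.5   0.5 198.6] rotvec [-0.      0.0002  0.0001]
0.08 22 [ 0.4594 -0.3148  0.0802] [ 0.4925 -0.2937  0.0839]
0.084 20 [ 0.4597 -0.3146  0.0843] [ 0.493  -0.2956  0.088 ]
0.088 17 [ 0.4597 -0.3137  0.0884] [ 0.4897 -0.2981  0.0919]
0.092 19 [ 0.4591 -0.3144  0.0921] [ 0.4897 -0.296   0.0957]
0.096 9 [ 0.4569 -0.3086  0.0961] [ 0.4896 -0.2955  0.0998]
0.1 22 [ 0.4552 -0.3168  0.1007] [ 0.4952 -0.2886  0.104 ]
0.104 55 [ 0.456  -0.325   0.1041] [ 0.4973 -0.2886  0.1079]
0.108 20 [ 0.4595 -0.3145  0.109 ] [ 0.4945 -0.3006  0.1119]
0.112 18 [ 0.4581 -0.312   0.1121] [ 0.4942 -0.3021  0.1158]
0.116 24 [ 0.4583 -0.3119  0.1161] [ 0.4949 -0.3037  0.1199]
0.12 23 [ 0.4584 -0.3169  0.12  ] [ 0.4895 -0.3021  0.124 ]
0.124 19 [ 0.4605 -0.3175  0.1242] [ 0.4926 -0.304   0.1269]
wide 168 [ 0.4405 -0.3384  0.0481] [ 0.5072 -0.2754  0.06  ]
mid 107 [ 0.4497 -0.3309  0.0702] [ 0.5004 -0.2858  0.0819]
disc 234 [ 0.4562 -0.3322  0.1001] [ 0.4974 -0.2907  0.1119]
bar 104 [ 0.4589 -0.3202  0.1203] [ 0.4934 -0.3038  0.1289]
```

View pics/s25.png

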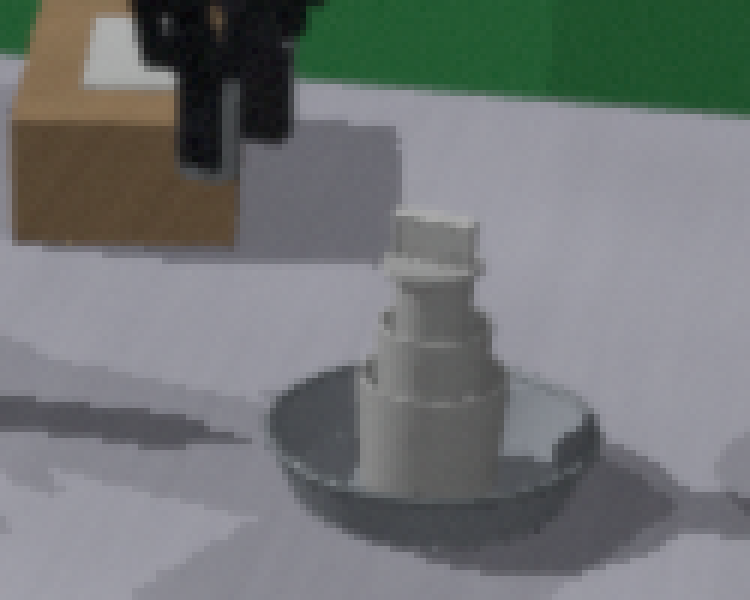

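View pics/t25.png

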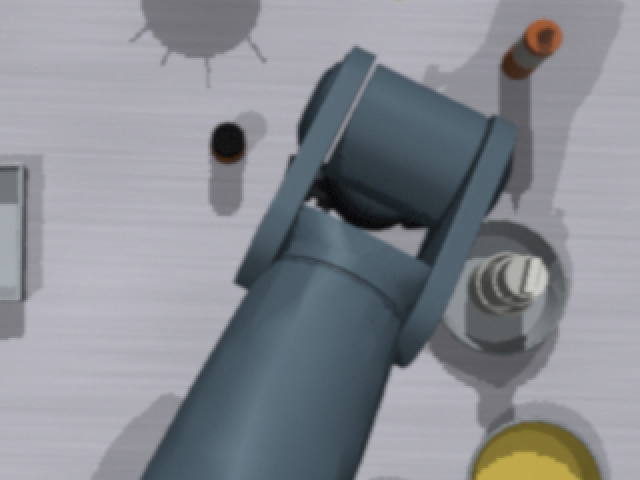

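View pics/s25f.png

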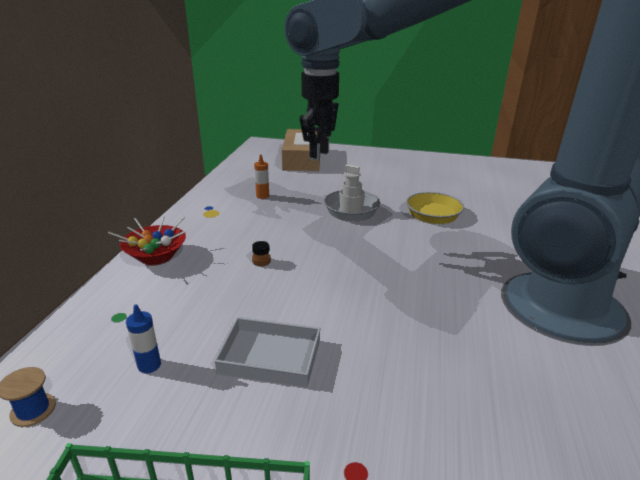

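The side close-up shows the lid level on the slim cup: disc at (433,265), bar at (437,235). Bar top is at z 0.127, against 0.126 expected. The jar and bottles stand where they were and the gripper is clear. Handing in.

```bash
python3 - <<'E'
from rig import env
print(env.hand_in())
E
```

```text
the job is handed in; nothing more can be done
None
```

The set is put away in the grey round pan and the job is handed in, at about 33 s on the robot's clock. The order was wide cup, middle cup, slim cup, then the lid plug down. I lowered each piece until it just touched (2 to 7 N), let it go, and only then fetched the next.

**Nest:** the wide cup measured about 3 mm from the pan's centre just after I set it down. Cup rims were at about z 0.057, 0.080 and 0.102 m, against 0.055, 0.078 and 0.101 expected.

**Lid:** it looks level in the last picture. Its bar top is at 0.127 m (0.126 expected), and contact came at TCP height 0.1104 m (0.1108 predicted), so I take it as fully seated.

**Bystanders:** the jar and both squeeze bottles stand where they stood, and the gripper touches nothing.

**Disagreements:** side-camera depth, top-camera depth and the TCP position differed by 1 to 3 mm in y. That is within the clearances of the fits. The slim cup sits slightly off-centre in the middle cup. No check failed, and the hand-in gave no verdict.

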